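# Empty the parts cup

## Robot

A 6-joint arm with a two-finger parallel gripper is mounted at the origin on the work surface. World frame = base frame: x ahead of the robot, y to its left, z up, the work surface at z = 0. Lengths are in m, angles in rad, forces in N, time in s.
With the tool pointing down it reaches from about 0.3 to 0.775 m from the base axis. Payload 14.6 kg.
Tool frame: the origin (TCP) lies on the front face of the gripper's body, between the roots of the fingers; the fingertips stand 97 mm ahead of it and the grasp point (between the pads) lies 78 mm ahead of it; z points along the fingers, y is the direction in which the jaws open and shut (so a half turn about z gives the same grasp; the last joint's range is limited). The gripper opens to 94 mm and grips with 3 to 60 N. Pads are 16 mm wide; open, the fingers measure 119 mm over their backs; the gripper's body (75 mm by 177 mm) begins 78 mm behind the grasp point.
Start: joints at [-1.416, 0.3, 1.521, -0, 1.321, -0.067], TCP at [0.121, -0.537, 0.303] pointing down, gripper open.
Joint ranges: [-3.03, 3.03], [-0.79, 2.21], [0.23, 2.52], [-1.04, 4.18], [0, 3.07], [-2.55, 2.55]. Speed limits (rad/s): [2.22, 2.22, 2.57, 3.14, 3.14, 3.14].

## Interface

Orientations are given as [roll, pitch, yaw] about the fixed x, y, z axes, in that order (R = Rz(yaw) Ry(pitch) Rx(roll)).
In Python, from station import ctrl gives the robot as it stands. The module is installed in compiled form; this text tells all that it offers.
- The arm moves only by the shell command python3 -m pendant 'ROWS' [FORCE]. ROWS is JSON, a list of rows, each an object of numbers: "rx", "ry", "rz": the turn, a rotation vector about the tool's x, y, z each as a share of 4 degrees, from -1 to 1; "tx", "ty", "tz": the shift along the tool's x, y, z each as a share of 0.04 m, from -1 to 1; "grip": the gripper command: -1 is fully open, 1 is shut, values between are in proportion. A call has 1 to 8 rows; each row shifts and turns the pose as measured when the row begins, along the tool's axes as they then stand; what a row does not reach is not made up. A row lasts 1/12 s, in which the tool goes at most 41.7 mm and 7.16 degrees, less where a joint would pass 70% of its speed; a pose out of reach is approached as far as the arm can. A call with a number of a shift or a turn outside -1 to 1 is refused whole. A call with a gripper value outside its range is refused whole. The fingers move at their own pace and stop on an object; FORCE is the grip in N (left out, the last holds). Time passes only in rows, so rows that do not move let the fingers close. It gives the time, the measured TCP pose, the force and the opening at its end, in the units of the state.
- ctrl.get_obs(): the state, without advancing time (a new reading comes with each control period).
- ctrl.camera(name): name is "scene" or "top" or "wrist"; returns a dict with "pixels" (420x560x3 uint8, blue, green, red), "fx", "fy", "cx", "cy" (pixels), "world_from_camera" (4x4, takes a point from camera to world coordinates). Camera axes: x right, y up, looking along -z (the intrinsics and any distortion apply to the point x, -y, -z); pixel columns grow to the right and rows downward; lengths in m; the calibration is good to about 2 mm. The wrist camera is an equidistant fisheye: a pixel r from the principal point sees the ray r / f radians off the axis. A picture is of the moment at which its call begins. There is no depth.
- ctrl.hand_in(): hands the job in, once; it reports no verdict.
The state is a dict: "time_s": time; "qpos": joint angles; "joint_vel": joint speeds; "tau": joint torques, N m; "ee_pos": TCP position; "eef_rot": TCP orientation; "force": force on the tool from outside, world axes, zero at the start; "moment": the same for the moment, N m; "grip_width": finger opening in m.
Only numpy, scipy, OpenCV 4.12 (cv2) and the standard library are available. Lean on these libraries where they do the work, as an engineer would, in place of code of your own. Each camera call takes 0.05 s, during which the arm holds its last target.

## Task

Take the orange parts cup out of its sloping stand, upend it over the black sorting tray and shake it until the last brass spacer has come out and all three lie in the tray. Then put the empty cup back in its stand the way it was, mouth up and with the lip on the lower side, and let go. Do not disturb the screwdriver, the circuit board or the black housing.

Things in the scene. Friction and masses are not known exactly. Their poses are not given: they have to be found in the camera images.
- cup: Orange open box-shaped cup, outside 54 mm (x) by 58 mm (y), 84 mm long, walls and floor 3 mm, 80 to 170 g empty. Origin: centre of its underside; z runs lengthwise to the mouth. It starts leaning in the stand: z points 45 degrees up, x 45 degrees down, y level. Its +x wall, with the lip at the mouth, lies on the stand's bed. Darker panels mark the grip sides (+y, -y).
- cup_grip (a point): Grip point on the cup's middle line, 45 mm from the underside, 39 mm from the mouth; axes as the cup's. The cup is 58 mm wide here along y; fingers pointing along its x, so tilted 45 degrees from vertical, take it squarely.
- stand: Fixed stand, on the robot's left or right; origin on the bench under its V, z up. The V is 44 mm wide along y (narrower than the cup, so fingers pass beside it), its bottom line 50 mm above the bench: a bed rises 45 degrees towards +x for 60 mm, a stop 45 degrees towards -x for 44 mm. The cup rests by weight alone, +x wall on the bed, underside on the stop. Base 100 x 90 x 8 mm.
- stand_seat (a point): Fixed point where cup_grip lies when the cup sits in the stand: 13 mm towards the stand's +x and 101 mm above the bench.
- tray: Fixed black tray, 200 x 200 mm outside, walls 4 mm thick and 36 mm high, floor 4 mm; origin at the centre of its underside, z up.
- spacer1: Brass spacer, a cylinder 14 mm in diameter and 20 mm long, 24 to 28 g; origin at the centre of one end, z along its axis. Starts in the bottom of the cup.
- spacer2: Second spacer, same as spacer1.
- spacer3: Third spacer, same as spacer1; starts on top of the other two, nearer the mouth.
- screwdriver: Bystander: small loose screwdriver lying flat, 160 mm long, 14 mm thick, grey with an orange band; leave alone.
- board: Bystander: loose green circuit board 50 x 30 mm, 11 mm high, lying flat; leave alone.
- housing: Bystander: loose black round housing standing upright, 37 mm in diameter, 42 mm high; leave alone.
- cup_mouth (a point): Centre of the mouth, 84 mm from the underside; axes as the cup's. Here the +x wall has a lip inside, 9 mm high, 4 mm thick, with a 30 mm notch in its middle: 11 mm of lip in each corner; the rest of the mouth is open. Spacers sliding down the +x wall can catch behind the lip; swinging or shaking the cup sideways (along y), or tipping it back and again, brings them out by the notch.
There are look-alikes about, which are no part of the job. What is meant by the cup is not blue, turquoise or white, and is the smaller of those in its own colour.

How it is judged:
By the outcome, as a careful person would: the job done as asked, in the order asked, and still so for the second after the job is handed in, with the robot touching nothing.
It also fails if it takes over 72 s, if anything falls off the work surface, if the arm or the gripper's body presses on something with over 40 N, if the wrist force passes 120 N, or if a joint passes its speed limit or range.

## Working session

There is one attempt and no reset: what is moved stays moved. The work goes in short steps, Python scripts to look and compute and a shell command to move; the robot and the scene stay as the last step left them, time stands still between calls to the robot, and variables do not carry over. Pictures are saved under pics/ and viewed, and the job is handed in when it is done.

```bash
mkdir -p pics; ls
python3 - <<'E'
from station import ctrl
import cv2,numpy as np
o=ctrl.get_obs()
for k,v in o.items(): print(k,np.round(v,3))
for n in ["scene","top","wrist"]:
    c=ctrl.camera(n); cv2.imwrite(f"pics/{n}0.png",c["pixels"]); print(n,c["fx"],c["fy"],c["cx"],c["cy"],[k for k in c]);print(np.round(c["world_from_camera"],3))
E
```

```text
pics
time_s 0.0
qpos [-1.416  0.3    1.522 -0.     1.321 -0.067]
joint_vel [-0.     0.001 -0.001 -0.    -0.001 -0.003]
tau [ 4.0000e-03 -5.3180e+01 -3.5273e+01  7.1000e-02  2.4000e-02 -0.0000e+00]
ee_pos [ 0.121 -0.536  0.302]
eef_rot [-3.14  -0.     0.222]
force [-0.185 -0.668  0.066]
moment [-0.042 -0.054  0.037]
grip_width 0.094
scene 442.3078281289099 442.3078281289099 283.54563820480513 208.34436925528047 ['pixels', 'fx', 'fy', 'cx', 'cy', 'world_from_camera']
[[-0.338 -0.675  0.656  1.206]
 [ 0.941 -0.235  0.244  0.353]
 [-0.01   0.7    0.715  0.769]
 [ 0.     0.     0.     1.   ]]
top 418.5615324615048 418.5615324615048 282.27050238215134 214.0157382556731 ['pixels', 'fx', 'fy', 'cx', 'cy', 'world_from_camera']
[[ 0.025  0.984 -0.176  0.438]
 [-0.999  0.032  0.035  0.128]
 [ 0.04   0.175  0.984  0.908]
 [ 0.     0.     0.     1.   ]]
wrist 325.19226210127806 325.19226210127806 275.53960997548705 212.2528869188371 ['pixels', 'fx', 'fy', 'cx', 'cy', 'world_from_camera']
[[ 0.22   0.938  0.269  0.2  ]
 [-0.975  0.212  0.059 -0.518]
 [-0.002 -0.276  0.961  0.384]
 [ 0.     0.     0.     1.   ]]
```

View pics/scene0.png

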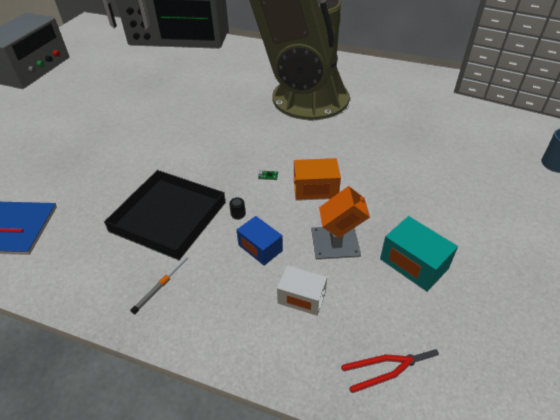

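View pics/top0.png

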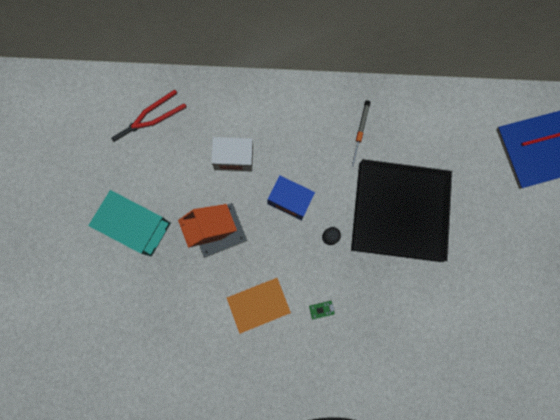

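View pics/wrist0.png

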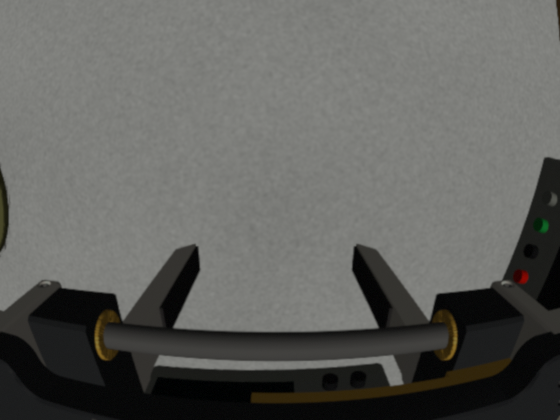

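Orange cup leaning in the stand at top (210,225) / scene (343,212), mouth to the left in top; larger orange box is the decoy. Tray at top (403,210). Zooming to measure.

```bash
cat > h.py <<'E'
import numpy as np,cv2
from station import ctrl
def ray(c,u,v):
    M=np.array(c["world_from_camera"]); d=np.array([(u-c["cx"])/c["fx"],-(v-c["cy"])/c["fy"],-1.]); return M[:3,3],M[:3,:3]@d
def onz(c,u,v,z):
    p,d=ray(c,u,v); return p+d*(z-p[2])/d[2]
def proj(c,P):
    M=np.array(c["world_from_camera"]); q=M[:3,:3].T@(np.array(P)-M[:3,3]); return np.array([c["cx"]+c["fx"]*q[0]/-q[2], c["cy"]-c["fy"]*q[1]/-q[2]])
E
python3 - <<'E'
import cv2
t=cv2.imread('pics/top0.png');s=cv2.imread('pics/scene0.png')
a=cv2.resize(t[185:275,160:260],None,fx=4,fy=4,interpolation=cv2.INTER_CUBIC)
b=cv2.resize(s[175:265,295:395],None,fx=4,fy=4,interpolation=cv2.INTER_CUBIC)
cv2.imwrite('pics/z0.png',cv2.hconcat([a,b]))
E
```

```text
(no output)
```

View pics/z0.png

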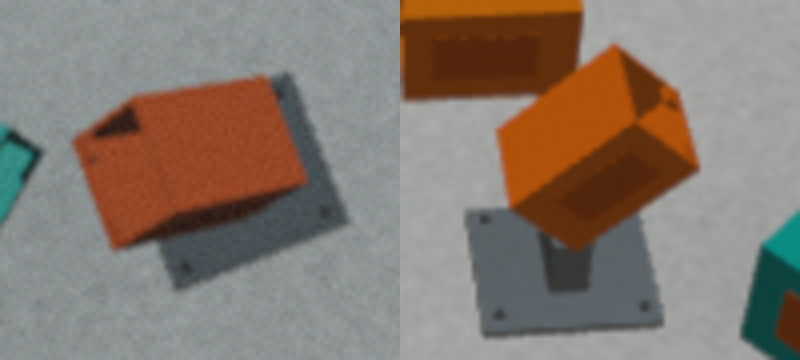

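Zoom: mouth faces left in top; base corners and cup corners are readable. Compute.

Run:
```python
from h import *
t=ctrl.camera("top");s=ctrl.camera("scene")
T=lambda x,y:(160+x/4-.4,185+y/4-.4)
S=lambda x,y:(295+(x-400)/4-.4,175+y/4-.4)
print("top base");B=[onz(t,*T(*p),.008) for p in [(290,73),(349,222),(179,291)]];print(np.round(B,4))
print("scene base");B2=[onz(s,*S(*p),.008) for p in [(465,210),(484,337),(663,324),(639,208)]];print(np.round(B2,4), np.mean(B2,0))
# tri cup corners
def tri(a,b):
    A=[];r=[]
    for p,d in (a,b):
        d=d/np.linalg.norm(d);P=np.eye(3)-np.outer(d,d);A.append(P);r.append(P@p)
    X=np.linalg.solve(sum(A),sum(r)); return X,np.linalg.norm(A[0]@(X-a[0]))
# visible corners: upper wall(-x) mouth corners & bottom corners, lower mouth corner
for n,a,b in [("m-x far",(135,97),(638,123)),("m-x near",(180,212),(615,46)),("b-x a",(267,77),(510,208) ),("b-x a'",(267,77),(577,250) ),("b-x b",(305,182),(498,130)),("m+x a",(75,142),(698,168)),("b a2",(267,77),(510,208))]:
    X,e=tri(ray(t,*T(*a)),ray(s,*S(*b)));print(n,np.round(X,4),round(e,4))
# tray
g=t["pixels"].max(2);m=((g<50)).astype(np.uint8); m[:100]=0
n,l,st,ce=cv2.connectedComponentsWithStats(m)
i=1+np.argmax(st[1:,4]);print(st[i],ce[i]);
c=max(cv2.findContours((l==i).astype(np.uint8),0,2)[0],key=cv2.contourArea)
r=cv2.minAreaRect(c);print(r);bx=cv2.approxPolyDP(c,8,True)[:,0];print(bx.tolist());print(np.round([onz(t,*p,.036) for p in bx],3))
print("housing",onz(t,331,235,.042),"board",onz(t,321,310,.01),"sd",onz(t,359,135,.007))
for p in [(212,140),(252,140),(269,200),(313,190),(305,217),(230,295),(278,280),(290,312),(240,332),(90,222),(110,192),(170,220),(150,250)]: print(p,np.round(onz(t,*p,.08),3))
```

```text
top base
[[0.6202 0.2058 0.008 ]
 [0.5395 0.1704 0.008 ]
 [0.5    0.2592 0.008 ]]
scene base
[[0.5435 0.1732 0.008 ]
 [0.6283 0.2104 0.008 ]
 [0.5876 0.2996 0.008 ]
 [0.5089 0.2675 0.008 ]] [0.56709442 0.23768187 0.008     ]
m-x far [0.5786 0.2668 0.1437] 0.0023
m-x near [0.5262 0.2428 0.1427] 0.0018
b-x a [0.6019 0.2117 0.085 ] 0.0014
b-x a' [0.6028 0.2314 0.0615] 0.019
b-x b [0.5497 0.1901 0.0855] 0.001
m+x a [0.5628 0.2996 0.1067] 0.0012
b a2 [0.6019 0.2117 0.085 ] 0.0014
[ 352  160   99  101 8524] [401.85722665 210.72677147]
((402.6517028808594, 210.39166259765625), (95.44415283203125, 93.26513671875), 5.389311790466309)
[[363, 160], [352, 249], [445, 260], [450, 172]]
[[ 0.719 -0.077  0.036]
 [ 0.524 -0.052  0.036]
 [ 0.506 -0.249  0.036]
 [ 0.699 -0.269  0.036]]
housing [ 0.55156473 -0.00646327  0.042     ] board [0.39634136 0.0090105  0.01      ] sd [ 0.78777495 -0.07505389  0.007     ]
(212, 140) [0.736 0.247 0.08 ]
(252, 140) [0.74  0.165 0.08 ]
(269, 200) [0.614 0.126 0.08 ]
(313, 190) [0.638 0.037 0.08 ]
(305, 217) [0.581 0.052 0.08 ]
(230, 295) [0.424 0.195 0.08 ]
(278, 280) [0.455 0.103 0.08 ]
(290, 312) [0.394 0.078 0.08 ]
(240, 332) [0.355 0.173 0.08 ]
(90, 222) [0.558 0.476 0.08 ]
(110, 192) [0.62  0.443 0.08 ]
(170, 220) [0.567 0.321 0.08 ]
(150, 250) [0.506 0.355 0.08 ]
```

```bash
cat > log.py <<'E'
import json,numpy as np
from station import ctrl
from scipy.spatial.transform import Rotation as R
o=ctrl.get_obs()
json.dump([list(map(float,o["qpos"])),list(map(float,o["ee_pos"])),list(map(float,o["eef_rot"]))],open("data.jsonl","a"));open("data.jsonl","a").write("\n")
print(round(float(o["time_s"]),2),np.round(o["qpos"],3),np.round(o["ee_pos"],4),np.round(o["eef_rot"],3),np.round(o["force"],1),round(float(o["grip_width"]),4))
E
python3 log.py; python3 -m pendant '[{"tx":1,"ty":-0.9},{"tx":1,"ty":-0.9},{"tx":1,"ty":-0.9},{"tx":1,"ty":-0.9,"tz":-0.2},{"tx":1,"ty":-0.9,"tz":-0.2},{"tx":1,"ty":-0.9,"tz":-0.2}]'; python3 log.py
python3 -m pendant '[{"tx":1,"ty":-0.9,"ry":1},{"tx":1,"ty":-0.9,"ry":1},{"tx":1,"ty":-0.9,"ry":1},{"tx":1,"ty":-0.9,"ry":1}]'; python3 log.py
```

```text
0.25 [-1.416  0.3    1.521 -0.     1.321 -0.067] [ 0.121  -0.5365  0.3024] [-3.141 -0.     0.222] [0.  0.4 1.6] 0.0942
0.25 [-1.416  0.3    1.521 -0.     1.321 -0.067] [ 0.121  -0.5365  0.3024] [-3.141 -0.     0.222] [0.  0.4 1.6] 0.0942
0.25 [-1.416  0.3    1.521 -0.     1.321 -0.067] [ 0.121  -0.5365  0.3024] [-3.141 -0.     0.222] [0.  0.4 1.6] 0.0942$[0]: bad value
$[0]: bad value
```

```bash
python3 -m pendant '[{"rx":0,"ry":0,"rz":0,"tx":1,"ty":-0.9,"tz":0,"grip":-1},{"rx":0,"ry":0,"rz":0,"tx":1,"ty":-0.9,"tz":0,"grip":-1}]'; python3 log.py
```

```text
time_s: 0.42
ee_pos: [0.1688, -0.468, 0.301]
eef_rot: [-3.14, 0.001, 0.216]
force: [1.8, -0.3, -0.3]
grip_width: 0.0943
0.42 [-1.298e+00  1.850e-01  1.668e+00 -1.000e-03  1.291e+00  5.700e-02] [ 0.1688 -0.468   0.301 ] [-3.14e+00  1.00e-03  2.16e-01] [ 1.8 -0.3 -0.3] 0.0943
```

```bash
python3 -m pendant '[{"grip":-1,"tx":1,"ty":-0.9},{"grip":-1,"tx":1,"ty":-0.9}]'; python3 log.py
```

```text
0.42 [-1.298e+00  1.850e-01  1.668e+00 -1.000e-03  1.291e+00  5.700e-02] [ 0.1688 -0.468   0.301 ] [-3.14e+00  1.00e-03  2.16e-01] [ 1.8 -0.3 -0.3] 0.0943$[0]: bad value
```

```bash
python3 -m pendant '[{"rx":0,"ry":0,"rz":0,"tx":1,"ty":-0.9,"tz":-0.1,"grip":-1},{"rx":0,"ry":0,"rz":0,"tx":1,"ty":-0.9,"tz":-0.1,"grip":-1},{"rx":0,"ry":0,"rz":0,"tx":1,"ty":-0.9,"tz":-0.1,"grip":-1},{"rx":0,"ry":0,"rz":0,"tx":1,"ty":-0.9,"tz":-0.1,"grip":-1},{"rx":0,"ry":0,"rz":0,"tx":1,"ty":-0.9,"tz":-0.1,"grip":-1}]'; python3 log.py
python3 -m pendant '[{"rx":0,"ry":1,"rz":0,"tx":1,"ty":-0.9,"tz":-0.1,"grip":-1},{"rx":0,"ry":1,"rz":0,"tx":1,"ty":-0.9,"tz":-0.1,"grip":-1},{"rx":0,"ry":1,"rz":0,"tx":1,"ty":-0.9,"tz":-0.1,"grip":-1},{"rx":0,"ry":1,"rz":0,"tx":0,"ty":-0.9,"tz":-0.1,"grip":-1}]'; python3 log.py
python3 -m pendant '[{"rx":1,"ry":0,"rz":0,"tx":0,"ty":-0.9,"tz":-0.1,"grip":-1},{"rx":1,"ry":0,"rz":0,"tx":0,"ty":-0.9,"tz":-0.1,"grip":-1},{"rx":1,"ry":0,"rz":0,"tx":0,"ty":0,"tz":-0.1,"grip":-1},{"rx":1,"ry":0,"rz":0,"tx":0,"ty":0,"tz":-0.1,"grip":-1}]'; python3 log.py
python3 -m pendant '[{"rx":0,"ry":0,"rz":0,"tx":0,"ty":0,"tz":0,"grip":-1}]'; python3 log.py
```

```text
time_s: 0.83
ee_pos: [0.2893, -0.2967, 0.316]
eef_rot: [-3.138, 0.001, 0.212]
force: [1.5, -0.6, 0.1]
grip_width: 0.0937
0.83 [-8.870e-01 -1.900e-02  1.853e+00  1.000e-03  1.311e+00  4.720e-01] [ 0.2893 -0.2967  0.316 ] [-3.138e+00  1.000e-03  2.120e-01] [ 1.5 -0.6  0.1] 0.0937
time_s: 1.17
ee_pos: [0.3547, -0.1586, 0.3363]
eef_rot: [-3.134, -0.288, 0.212]
force: [1.0, 0.3, 1.1]
grip_width: 0.094
1.17 [-0.611 -0.189  1.974  0.233  1.173  0.676] [ 0.3547 -0.1586  0.3363] [-3.134 -0.288  0.212] [1.  0.3 1.1] 0.094
time_s: 1.5
ee_pos: [0.3319, -0.0812, 0.3561]
eef_rot: [-2.847, -0.295, 0.222]
force: [-0.2, -0.2, -0.3]
grip_width: 0.094
1.5 [-0.557 -0.258  2.     0.419  1.42   0.68 ] [ 0.3319 -0.0812  0.3561] [-2.847 -0.295  0.222] [-0.2 -0.2 -0.3] 0.094
time_s: 1.58
ee_pos: [0.3319, -0.081, 0.3566]
eef_rot: [-2.844, -0.296, 0.223]
force: [0.5, -0.2, 1.3]
grip_width: 0.094
1.58 [-0.557 -0.258  1.999  0.421  1.423  0.678] [ 0.3319 -0.081   0.3566] [-2.844 -0.296  0.223] [ 0.5 -0.2  1.3] 0.094
```

```bash
cat > fk.py <<'E'
import json,numpy as np
from scipy.optimize import least_squares
from scipy.spatial.transform import Rotation as R
S=np.array([1,1,1,1,1,1.])
def fk(q,p,s=S):
    a1,d1,e,L2,o3,L3,d6=p[:7]
    q=np.array(q)
    r=R.from_euler('z',q[0]); x=r.apply([a1,0,d1])
    r=r*R.from_euler('y',q[1]); x=x+r.apply([0,0,L2])
    r=r*R.from_euler('y',q[2]); x=x+r.apply([o3,e,L3])
    r=r*R.from_euler('z',s[3]*q[3])*R.from_euler('y',q[4]); x=x+r.apply([0,0,d6])
    r=r*R.from_euler('z',s[5]*q[5]+(p[7] if len(p)>7 else 0))
    return x,r
def load():
    return [json.loads(l) for l in open('data.jsonl')]
def res(p,D,s):
    o=[]
    for q,x,e in D:
        X,r=fk(q,p,s); o+=list(X-x); o+=list(.3*(r.inv()*R.from_euler('xyz',e)).as_rotvec())
    return np.array(o)
def fit():
    D=load();best=None
    for s4 in (1,-1):
      for s6 in (1,-1):
        for off in (0,np.pi,np.pi/2,-np.pi/2):
          s=np.array([1,1,1,s4,1,s6])
          f=least_squares(res,[.0,.35,.037,.35,0,.35,.15,off],args=(D,s))
          if best is None or f.cost<best[0].cost: best=(f,s)
    return best
if __name__=="__main__":
    f,s=fit();print(f.cost,np.round(f.x,4),s,np.abs(f.fun).max())
    json.dump([list(f.x),list(s)],open('fk.json','w'))
E
python3 fk.py
```

```text
2.556205169048197e-21 [-0.      0.2212  0.0366  0.4242  0.0409  0.4475  0.1734 -4.7124] [1 1 1 1 1 1] 2.383381978751538e-11Traceback (most recent call last):
  File "fk.py", line 32, in <module>
    json.dump([list(f.x),list(s)],open('fk.json','w'))
    ~~~~~~~~~^^^^^^^^^^^^^^^^^^^^^^^^^^^^^^^^^^^^^^^^^
    for chunk in iterable:
                 ^^^^^^^^
    yield from _iterencode_list(o, _current_indent_level)
    yield from chunks
    yield from chunks
    o = _default(o)
    raise TypeError(f'Object of type {o.__class__.__name__} '
                    f'is not JSON serializable')
TypeError: Object of type int64 is not JSON serializable
```

```bash
sed -i 's/list(s)\]/list(map(float,s))]/' fk.py; python3 fk.py
cat > ik.py <<'E'
from fk import *
P,SS=json.load(open('fk.json'))
LO=np.array([-3.03,-.79,.23,-1.04,0.02,-2.55]);HI=np.array([3.03,2.21,2.52,4.18,3.07,2.55])
def ik(x,Rm,seeds=None,n=25,rng=np.random.default_rng(0)):
    r0=R.from_matrix(Rm);out=[]
    def f(q):
        X,r=fk(q,P,SS);return np.r_[(X-x)*3,(r.inv()*r0).as_rotvec()]
    S_=seeds if seeds is not None else [rng.uniform(np.maximum(LO,[-2,-.7,.5,-1,0.1,-2.5]),np.minimum(HI,[2,1.8,2.4,4.1,3,2.5])) for _ in range(n)]
    for s in S_:
        g=least_squares(f,np.clip(s,LO+1e-3,HI-1e-3),bounds=(LO,HI))
        if g.cost<1e-8 and not any(np.abs(g.x-o).max()<.02 for o in out): out.append(g.x)
    return out
def wrist_pts(q):
    X,r=fk(q,P,SS); return X-r.apply([0,0,P[6]])
def mat(z,x):
    z=z/np.linalg.norm(z);x=x-z*(x@z);x/=np.linalg.norm(x);return np.c_[x,np.cross(z,x),z]
E
python3 - <<'E'
from ik import *
a=np.deg2rad(113.5);xs=np.array([np.cos(a),np.sin(a),0]);zz=np.array([0,0,1.])
zc=(xs+zz)/2**.5;xc=(xs-zz)/2**.5
g=np.array([.557,.247,.101])
for sg in (1,-1):
    M=mat(xc,sg*zc);print("grasp tool x=%d*zc"%sg)
    for q in ik(g-.078*xc,M): print(np.round(q,3),np.round(wrist_pts(q),3))
for sg in (1,-1):
  for el in (0,20):
   for psi in range(-180,180,30):
    p=np.deg2rad(psi);e=np.deg2rad(el);h=np.array([np.cos(p),np.sin(p),0])
    z=np.cos(e)*h+np.sin(e)*zz; cz=-zz
    for q in ik(np.array([.61,-.16,.14])-.078*z,mat(z,sg*cz),n=10): print(sg,el,psi,np.round(q,2),np.round(wrist_pts(q),2))
E
```

```text
2.556205169048197e-21 [-0.      0.2212  0.0366  0.4242  0.0409  0.4475  0.1734 -4.7124] [1 1 1 1 1 1] 2.383381978751538e-11
grasp tool x=1*zc
[ 0.075  0.695  1.423  0.745  1.4   -0.613] [0.628 0.084 0.279]
grasp tool x=-1*zc
[0.075 0.695 1.423 0.745 1.4   2.529] [0.628 0.084 0.279]
1 0 -30 [-0.18  0.62  2.1   3.51  1.18  1.42] [ 0.39 -0.03  0.14]
1 0 0 [-0.51  0.62  2.1   2.59  1.21  1.78] [ 0.36 -0.16  0.14]
1 0 30 [-0.71  0.72  1.86  1.86  1.39  2.11] [ 0.39 -0.29  0.14]
1 0 60 [-0.72  0.89  1.48  1.43  1.71  2.34] [ 0.48 -0.38  0.14]
1 0 90 [-0.64  1.1   1.03  1.19  2.1   2.47] [ 0.61 -0.41  0.14]
1 20 -60 [0.02 0.93 1.78 4.12 1.69 1.19] [0.49 0.04 0.05]
1 20 -30 [-0.19  0.87  2.    3.45  1.66  1.48] [ 0.41 -0.04  0.05]
1 20 0 [-0.49  0.87  2.    2.68  1.68  1.7 ] [ 0.37 -0.16  0.05]
1 20 30 [-0.68  0.92  1.78  2.05  1.74  1.98] [ 0.41 -0.28  0.05]
1 20 60 [-0.7   1.05  1.43  1.66  1.95  2.28] [ 0.49 -0.36  0.05]
-1 0 -30 [-0.18  0.62  2.1   3.51  1.18 -1.72] [ 0.39 -0.03  0.14]
-1 0 0 [-0.51  0.62  2.1   2.59  1.21 -1.36] [ 0.36 -0.16  0.14]
-1 0 30 [-0.71  0.72  1.86  1.86  1.39 -1.03] [ 0.39 -0.29  0.14]
-1 0 60 [-0.72  0.89  1.48  1.43  1.71 -0.81] [ 0.48 -0.38  0.14]
-1 0 90 [-0.64  1.1   1.03  1.19  2.1  -0.67] [ 0.61 -0.41  0.14]
-1 0 120 [-0.52  1.34  0.54  1.08  2.53 -0.57] [ 0.74 -0.38  0.14]
-1 20 -60 [ 0.02  0.93  1.78  4.12  1.69 -1.95] [0.49 0.04 0.05]
-1 20 -30 [-0.19  0.87  2.    3.45  1.66 -1.66] [ 0.41 -0.04  0.05]
-1 20 0 [-0.49  0.87  2.    2.68  1.68 -1.44] [ 0.37 -0.16  0.05]
-1 20 30 [-0.68  0.92  1.78  2.05  1.74 -1.16] [ 0.41 -0.28  0.05]
-1 20 60 [-0.7   1.05  1.43  1.66  1.95 -0.86] [ 0.49 -0.36  0.05]
-1 20 90 [-0.63  1.23  1.01  1.48  2.27 -0.59] [ 0.61 -0.4   0.05]
-1 20 120 [-0.51  1.45  0.54  1.54  2.64 -0.24] [ 0.73 -0.36  0.05]
```

```bash
cat > rem.py <<'E'
# usage: rem.py gx gy gz zx zy zz xx xy xz back : grip point, tool z, tool x, back-off -> remaining shares
import sys
from ik import *
from station import ctrl
def rem(g,z,x,back=0.):
    M=mat(np.array(z,float),np.array(x,float)); t=np.array(g)-(.078+back)*M[:,2]
    o=ctrl.get_obs(); Rc=R.from_euler('xyz',o["eef_rot"]); d=Rc.inv().apply(t-np.array(o["ee_pos"]))
    w=(Rc.inv()*R.from_matrix(M)).as_rotvec()
    print("t",round(float(o["time_s"]),2),"q",np.round(o["qpos"],2),"ee",np.round(o["ee_pos"],4),"F",np.round(o["force"],1),"w",round(float(o["grip_width"]),4))
    s=ik(t,M.copy(),seeds=[o["qpos"]]); print("ik",np.round(s,2))
    print("rot shares",np.round(np.rad2deg(w)/4,2),"shift shares",np.round(d/.04,2))
a=np.deg2rad(113.5);xs=np.array([np.cos(a),np.sin(a),0]);UP=np.array([0,0,1.])
zc=(xs+UP)/2**.5;xc=(xs-UP)/2**.5
G=np.array([.557,.247,.101])
E
python3 -c "
from rem import *
rem(G,xc,zc,.1)"
```

```text
t 1.58 q [-0.56 -0.26  2.    0.42  1.42  0.68] ee [ 0.3319 -0.081   0.3566] F [ 0.5 -0.2  1.3] w 0.094
ik [[-0.03  0.65  1.31  0.7   1.58 -0.58]]
rot shares [  9.7    1.77 -21.81] shift shares [ 6.6  -1.92  6.24]
```

```bash
python3 -m pendant '[{"rx":0.44,"ry":0.08,"rz":-1,"tx":0,"ty":0,"tz":0,"grip":-1},{"rx":0.44,"ry":0.08,"rz":-1,"tx":0,"ty":0,"tz":0,"grip":-1},{"rx":0.44,"ry":0.08,"rz":-1,"tx":0,"ty":0,"tz":0,"grip":-1},{"rx":0.44,"ry":0.08,"rz":-1,"tx":0,"ty":0,"tz":0,"grip":-1},{"rx":0.44,"ry":0.08,"rz":-1,"tx":0,"ty":0,"tz":0,"grip":-1},{"rx":0.44,"ry":0.08,"rz":-1,"tx":0,"ty":0,"tz":0,"grip":-1},{"rx":0.44,"ry":0.08,"rz":-1,"tx":0,"ty":0,"tz":0,"grip":-1},{"rx":0.44,"ry":0.08,"rz":-1,"tx":0,"ty":0,"tz":0,"grip":-1}]';
python3 -m pendant '[{"rx":0.44,"ry":0.08,"rz":-1,"tx":0,"ty":0,"tz":0,"grip":-1},{"rx":0.44,"ry":0.08,"rz":-1,"tx":0,"ty":0,"tz":0,"grip":-1},{"rx":0.44,"ry":0.08,"rz":-1,"tx":0,"ty":0,"tz":0,"grip":-1},{"rx":0.44,"ry":0.08,"rz":-1,"tx":0,"ty":0,"tz":0,"grip":-1},{"rx":0.44,"ry":0.08,"rz":-1,"tx":0,"ty":0,"tz":0,"grip":-1},{"rx":0.44,"ry":0.08,"rz":-1,"tx":0,"ty":0,"tz":0,"grip":-1},{"rx":0.44,"ry":0.08,"rz":-1,"tx":0,"ty":0,"tz":0,"grip":-1},{"rx":0.44,"ry":0.08,"rz":-1,"tx":0,"ty":0,"tz":0,"grip":-1}]' >/dev/null
python3 -c "
from rem import *
rem(G,xc,zc,.1)"
```

```text
time_s: 2.25
ee_pos: [0.3318, -0.0828, 0.3546]
eef_rot: [-2.838, -0.511, 0.806]
force: [-0.8, 1.0, 0.0]
grip_width: 0.0939
t 2.92 q [-0.6  -0.05  1.89  0.49  1.79 -0.58] ee [ 0.3319 -0.0849  0.3509] F [ 0.8 -0.8 -0.4] w 0.094
ik [[-0.03  0.65  1.31  0.7   1.58 -0.58]]
rot shares [ 2.44  0.99 -5.46] shift shares [2.74 7.3  5.05]
```

```bash
python3 -m pendant '[{"rx":0.42,"ry":0.17,"rz":-0.95,"tx":0.3,"ty":0.9,"tz":0.4,"grip":-1},{"rx":0.42,"ry":0.17,"rz":-0.95,"tx":0.3,"ty":0.9,"tz":0.4,"grip":-1},{"rx":0.42,"ry":0.17,"rz":-0.95,"tx":0.3,"ty":0.9,"tz":0.4,"grip":-1},{"rx":0.42,"ry":0.17,"rz":-0.95,"tx":0.3,"ty":0.9,"tz":0.4,"grip":-1},{"rx":0.42,"ry":0.17,"rz":-0.95,"tx":0.3,"ty":0.9,"tz":0.4,"grip":-1},{"rx":0.42,"ry":0.17,"rz":-0.95,"tx":0.3,"ty":0.9,"tz":0.4,"grip":-1}]';
python3 -c "
from rem import *
rem(G,xc,zc,.1)"
```

```text
time_s: 3.42
ee_pos: [0.5211, 0.0681, 0.3076]
eef_rot: [3.128, -0.771, 2.008]
force: [0.5, -1.3, 0.0]
grip_width: 0.0938
t 3.42 q [-0.14  0.39  1.51  0.64  1.69 -0.64] ee [0.5211 0.0681 0.3076] F [ 0.5 -1.3  0. ] w 0.0938
ik [[-0.03  0.65  1.31  0.7   1.58 -0.58]]
rot shares [-0.07  0.21  0.28] shift shares [-1.03  2.6   1.85]
```

```bash
python3 -m pendant '[{"rx":0,"ry":0.1,"rz":0.1,"tx":-0.35,"ty":0.9,"tz":0.6,"grip":-1},{"rx":0,"ry":0.1,"rz":0.1,"tx":-0.35,"ty":0.9,"tz":0.6,"grip":-1},{"rx":0,"ry":0,"rz":0.1,"tx":-0.3,"ty":0.8,"tz":0.6,"grip":-1},{"rx":0,"ry":0,"rz":0,"tx":0,"ty":0,"tz":0,"grip":-1}]'
python3 - <<'E'
from rem import *
rem(G,xc,zc,.1)
import cv2
for n in ("scene","top","wrist"):
    c=ctrl.camera(n); cv2.imwrite(f"pics/{n}1.png",c["pixels"])
E
```

```text
time_s: 3.75
ee_pos: [0.6038, 0.1332, 0.2286]
eef_rot: [-3.131, -0.777, 1.981]
force: [-1.3, -0.4, -1.7]
grip_width: 0.0942
t 3.75 q [-0.02  0.64  1.32  0.68  1.58 -0.57] ee [0.6038 0.1332 0.2286] F [-1.3 -0.4 -1.7] w 0.0942
ik [[-0.03  0.65  1.31  0.7   1.58 -0.58]]
rot shares [-0.15  0.12 -0.  ] shift shares [-0.08  0.06 -0.02]
```

```bash
python3 -c "
import cv2
s=cv2.imread('pics/scene1.png')[130:290,200:420];t=cv2.imread('pics/top1.png')[150:310,140:360];w=cv2.imread('pics/wrist1.png')
cv2.imwrite('pics/c1.png',cv2.hconcat([cv2.resize(s,(400,291)),cv2.resize(t,(400,291))]))"
```

```text
(no output)
```

View pics/c1.png

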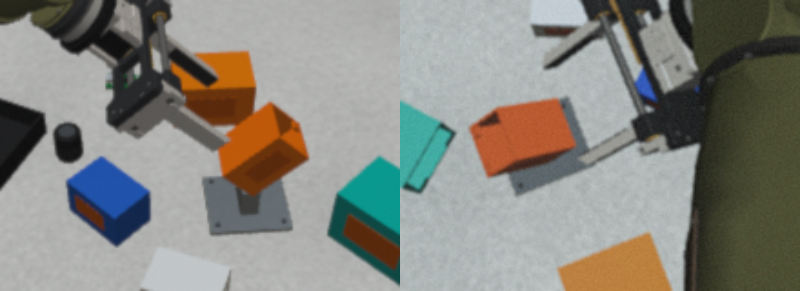

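View pics/wrist1.png

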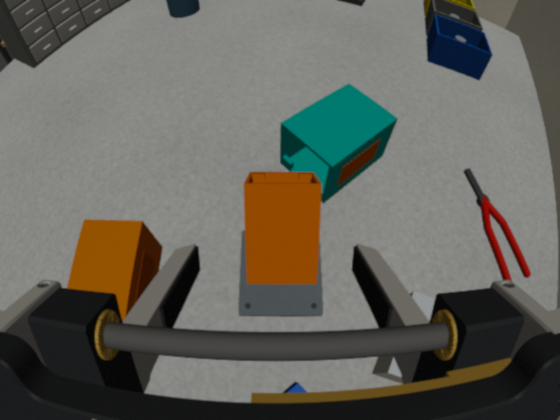

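Wrist view: cup spans columns 245–321 (centre 283) versus finger midpoint 276 — needs a small +y shift. Otherwise aligned.

```bash
python3 -m pendant '[{"rx":-0.15,"ry":0.12,"rz":0,"tx":-0.08,"ty":0.1,"tz":0.4,"grip":-1},{"rx":0,"ry":0,"rz":0,"tx":0,"ty":0,"tz":0.4,"grip":-1},{"rx":0,"ry":0,"rz":0,"tx":0,"ty":0,"tz":0.4,"grip":-1},{"rx":0,"ry":0,"rz":0,"tx":0,"ty":0,"tz":0,"grip":-1}]'
python3 - <<'E'
from rem import *
from h import *
rem(G,xc,zc,0)
c=ctrl.camera("wrist"); im=c["pixels"];cv2.imwrite(f"pics/wrist2.png",im)
h=cv2.cvtColor(im,cv2.COLOR_BGR2HSV);m=((h[...,0]<18)&(h[...,1]>170)&(h[...,2]>100)).astype(np.uint8)
n,l,st,ce=cv2.connectedComponentsWithStats(m)
for i in range(1,n):
    if st[i,4]>500: print(st[i],ce[i])
for r in (200,220,240,260): 
    w=np.where(m[r,200:352])[0]+200; print(r,w.min() if len(w) else None,w.max() if len(w) else None)
print(c["cx"])
E
```

```text
time_s: 4.23
ee_pos: [0.5936, 0.157, 0.2055]
eef_rot: [3.116, -0.775, 1.991]
force: [0.0, 0.8, -0.5]
grip_width: 0.0939
t 4.23 q [ 0.01  0.64  1.38  0.71  1.49 -0.6 ] ee [0.5936 0.157  0.2055] F [ 0.   0.8 -0.5] w 0.0939
ik [[ 0.08  0.7   1.42  0.74  1.4  -0.61]]
rot shares [0.27 0.15 0.1 ] shift shares [-0.11  0.03  1.62]
[  230   180    92   130 10975] [274.48318907 244.15726651]
[490 203  50  85 815] [509.77055215 244.72147239]
[  45  233   73   60 3446] [ 82.02553685 260.78032501]
200 230 321
220 231 319
240 232 318
260 232 316
275.53960997548705
```

View pics/wrist2.png

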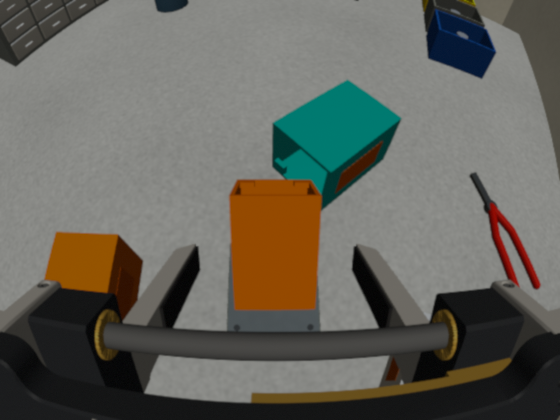

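Cup columns 230–321, centred at 275.5 — good. Advance.

```bash
python3 -m pendant '[{"rx":0.2,"ry":0.15,"rz":0.08,"tx":-0.08,"ty":0.05,"tz":0.4,"grip":-1},{"rx":0,"ry":0,"rz":0,"tx":-0.03,"ty":0.0,"tz":0.4,"grip":-1},{"rx":0,"ry":0,"rz":0,"tx":0,"ty":0,"tz":0.4,"grip":-1},{"rx":0,"ry":0,"rz":0,"tx":0,"ty":0,"tz":0,"grip":-1}]'
python3 - <<'E'
from rem import *
from h import *
rem(G,xc,zc,0)
c=ctrl.camera("wrist"); im=c["pixels"];cv2.imwrite(f"pics/wrist3.png",im)
h=cv2.cvtColor(im,cv2.COLOR_BGR2HSV);m=((h[...,0]<18)&(h[...,1]>170)&(h[...,2]>100)).astype(np.uint8)
for r in (220,240,260,280): 
    w=np.where(m[r,200:352])[0]+200; print(r,w.min() if len(w) else None,w.max() if len(w) else None)
E
```

```text
time_s: 4.62
ee_pos: [0.5858, 0.1835, 0.1736]
eef_rot: [3.124, -0.781, 1.987]
force: [-0.2, 0.2, -0.2]
grip_width: 0.0941
t 4.62 q [ 0.05  0.68  1.41  0.74  1.43 -0.61] ee [0.5858 0.1835 0.1736] F [-0.2  0.2 -0.2] w 0.0941
ik [[ 0.08  0.7   1.42  0.74  1.4  -0.61]]
rot shares [0.19 0.06 0.07] shift shares [-0.05 -0.04  0.56]
220 214 326
240 215 325
260 217 324
280 219 322
```

```bash
python3 -m pendant '[{"rx":0.17,"ry":0.06,"rz":0.07,"tx":-0.04,"ty":-0.04,"tz":0.3,"grip":-1},{"rx":0,"ry":0,"rz":0,"tx":0,"ty":0,"tz":0.3,"grip":-1},{"rx":0,"ry":0,"rz":0,"tx":0,"ty":0,"tz":0,"grip":-1}]'
python3 - <<'E'
from rem import *
from h import *
rem(G,xc,zc,0)
c=ctrl.camera("wrist"); im=c["pixels"];cv2.imwrite(f"pics/wrist4.png",im)
h=cv2.cvtColor(im,cv2.COLOR_BGR2HSV);m=((h[...,0]<18)&(h[...,1]>170)&(h[...,2]>100)).astype(np.uint8)
for r in (220,240,260,280): 
    w=np.where(m[r,200:352])[0]+200; print(r,w.min() if len(w) else None,w.max() if len(w) else None)
cv2.imwrite("pics/scene4.png",ctrl.camera("scene")["pixels"])
E
```

```text
time_s: 4.92
ee_pos: [0.5797, 0.1963, 0.1573]
eef_rot: [3.136, -0.785, 1.982]
force: [-1.0, 0.0, -0.3]
grip_width: 0.0943
t 4.92 q [ 0.07  0.69  1.42  0.75  1.4  -0.61] ee [0.5797 0.1963 0.1573] F [-1.   0.  -0.3] w 0.0943
ik [[ 0.08  0.7   1.42  0.74  1.4  -0.61]]
rot shares [0.07 0.01 0.01] shift shares [-0.01 -0.01  0.03]
220 208 337
240 209 336
260 210 334
280 212 333
```

View pics/wrist4.png

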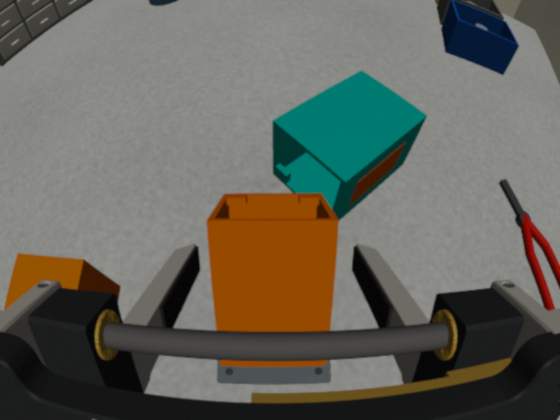

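View pics/scene4.png

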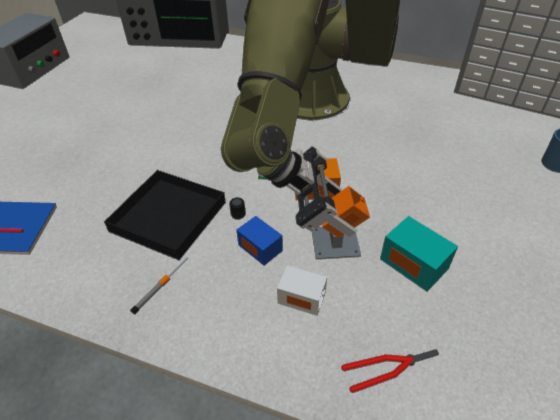

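Cup straddled symmetrically (columns 209–336), fingers at both sides. Close gently.

```bash
python3 -m pendant '[{"rx":0,"ry":0,"rz":0,"tx":0,"ty":-0.03,"tz":0,"grip":1},{"rx":0,"ry":0,"rz":0,"tx":0,"ty":0,"tz":0,"grip":1},{"rx":0,"ry":0,"rz":0,"tx":0,"ty":0,"tz":0,"grip":1},{"rx":0,"ry":0,"rz":0,"tx":0,"ty":0,"tz":0,"grip":1},{"rx":0,"ry":0,"rz":0,"tx":0,"ty":0,"tz":0,"grip":1},{"rx":0,"ry":0,"rz":0,"tx":0,"ty":0,"tz":0,"grip":1}]' 10;
python3 -m pendant '[{"rx":0,"ry":0,"rz":0,"tx":0,"ty":0,"tz":0,"grip":1},{"rx":0,"ry":0,"rz":0,"tx":0,"ty":0,"tz":0,"grip":1},{"rx":0,"ry":0,"rz":0,"tx":0,"ty":0,"tz":0,"grip":1},{"rx":0,"ry":0,"rz":0,"tx":0,"ty":0,"tz":0,"grip":1}]' 35; python3 log.py
```

```text
time_s: 5.52
ee_pos: [0.58, 0.1941, 0.16]
eef_rot: [3.131, -0.783, 1.984]
force: [-0.3, -0.2, -0.9]
grip_width: 0.0579
time_s: 5.85
ee_pos: [0.58, 0.1941, 0.16]
eef_rot: [3.131, -0.783, 1.984]
force: [0.1, -0.6, -0.2]
grip_width: 0.0579
5.85 [ 0.071  0.688  1.425  0.745  1.399 -0.614] [0.58   0.1941 0.16  ] [ 3.131 -0.783  1.984] [ 0.1 -0.6 -0.2] 0.0579
```

```bash
python3 - <<'E'
from h import *
cv2.imwrite("pics/wrist5.png",ctrl.camera("wrist")["pixels"])
E
python3 -m pendant '[{"rx":0,"ry":0,"rz":0,"tx":0.2,"ty":0,"tz":-0.2,"grip":1},{"rx":0,"ry":0,"rz":0,"tx":0.3,"ty":0,"tz":-0.3,"grip":1},{"rx":0,"ry":0,"rz":0,"tx":0.5,"ty":0,"tz":-0.5,"grip":1},{"rx":0,"ry":0,"rz":0,"tx":0.6,"ty":0,"tz":-0.6,"grip":1},{"rx":0,"ry":0,"rz":0,"tx":0.6,"ty":0,"tz":-0.6,"grip":1},{"rx":0,"ry":0,"rz":0,"tx":0.6,"ty":0,"tz":-0.6,"grip":1},{"rx":0,"ry":0,"rz":0,"tx":0.2,"ty":0,"tz":-0.2,"grip":1}]'
cat > dump.py <<'E'
from rem import *
import sys
def tgt(psi,el,roll,g,back=0):
    # roll 0: cup z up ; positive roll about tool z (deg)
    p,e,r=np.deg2rad([psi,el,roll]);h=np.array([np.cos(p),np.sin(p),0]);z=np.cos(e)*h+np.sin(e)*UP
    M=mat(z,UP);M=M@R.from_rotvec([0,0,r]).as_matrix()
    rem(g,M[:,2],M[:,0],back)
E
python3 - <<'E'
from dump import *
for a in [(113,0,0),(60,0,0),(60,10,0),(60,10,90),(60,10,180),(45,10,180)]:
    print(a);tgt(*a,[.575,-.14,.17])
cam=ctrl.camera("scene");import cv2;cv2.imwrite("pics/scene5.png",cam["pixels"])
E
```

```text
time_s: 6.48
ee_pos: [0.577, 0.1936, 0.3406]
eef_rot: [3.139, -0.782, 1.979]
force: [0.1, -0.0, -0.8]
grip_width: 0.0575
(113, 0, 0)
t 6.48 q [ 0.07  0.49  1.29  0.73  1.65 -0.38] ee [0.577  0.1936 0.3406] F [ 0.1 -0.  -0.8] w 0.0575
ik [[-0.55  1.13  0.89  1.02  2.39 -0.7 ]]
rot shares [-0.06 11.3   0.05] shift shares [-9.81 -3.36 -3.74]
(60, 0, 0)
t 6.48 q [ 0.07  0.49  1.29  0.73  1.65 -0.38] ee [0.577  0.1936 0.3406] F [ 0.1 -0.  -0.8] w 0.0575
ik [[-0.74  0.77  1.61  1.41  1.72 -0.83]]
rot shares [-12.59  10.44   5.26] shift shares [-9.25 -4.91 -3.19]
(60, 10, 0)
t 6.48 q [ 0.07  0.49  1.29  0.73  1.65 -0.38] ee [0.577  0.1936 0.3406] F [ 0.1 -0.  -0.8] w 0.0575
ik [[-0.73  0.86  1.6   1.52  1.84 -0.87]]
rot shares [-13.16  12.75   4.2 ] shift shares [-9.47 -4.89 -2.94]
(60, 10, 90)
t 6.48 q [ 0.07  0.49  1.29  0.73  1.65 -0.38] ee [0.577  0.1936 0.3406] F [ 0.1 -0.  -0.8] w 0.0575
ik [[-0.73  0.86  1.6   1.52  1.84  0.7 ]]
rot shares [-0.34 20.93 23.11] shift shares [-9.47 -4.89 -2.94]
(60, 10, 180)
t 6.48 q [ 0.07  0.49  1.29  0.73  1.65 -0.38] ee [0.577  0.1936 0.3406] F [ 0.1 -0.  -0.8] w 0.0575
ik []
rot shares [-17.16 -17.72 -32.86] shift shares [-9.47 -4.89 -2.94]
(45, 10, 180)
t 6.48 q [ 0.07  0.49  1.29  0.73  1.65 -0.38] ee [0.577  0.1936 0.3406] F [ 0.1 -0.  -0.8] w 0.0575
ik []
rot shares [-15.58 -21.76 -29.86] shift shares [-9.16 -5.13 -2.63]
```

View pics/scene5.png

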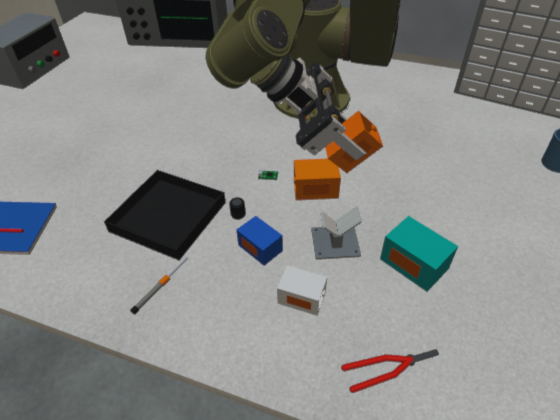

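View pics/wrist5.png

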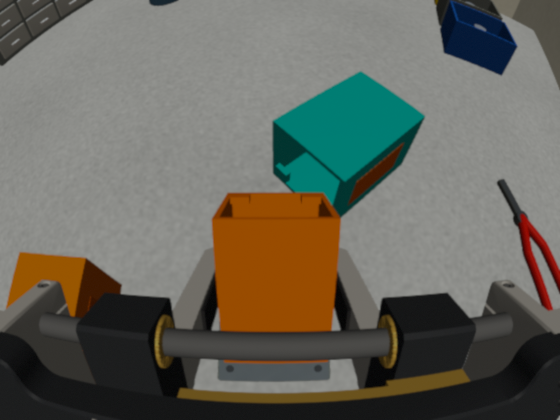

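Cup is out of the stand (scene ~(355,142)), stand empty. Level the cup upright and yaw it.

```bash
python3 -m pendant '[{"rx":-0.96,"ry":0.86,"rz":0.35,"tx":0,"ty":0,"tz":0,"grip":1},{"rx":-0.96,"ry":0.86,"rz":0.35,"tx":0,"ty":0,"tz":0,"grip":1},{"rx":-0.96,"ry":0.86,"rz":0.35,"tx":0,"ty":0,"tz":0,"grip":1},{"rx":-0.96,"ry":0.86,"rz":0.35,"tx":0,"ty":0,"tz":0,"grip":1},{"rx":-0.96,"ry":0.86,"rz":0.35,"tx":0,"ty":0,"tz":0,"grip":1},{"rx":-0.96,"ry":0.86,"rz":0.35,"tx":0,"ty":0,"tz":0,"grip":1},{"rx":-0.96,"ry":0.86,"rz":0.35,"tx":0,"ty":0,"tz":0,"grip":1},{"rx":-0.96,"ry":0.86,"rz":0.35,"tx":0,"ty":0,"tz":0,"grip":1}]'
python3 - <<'E'
from dump import *
tgt(60,5,0,[.575,-.14,.27])
E
```

```text
time_s: 7.2
ee_pos: [0.5761, 0.1927, 0.3364]
eef_rot: [2.76, -1.302, 1.763]
force: [-0.5, 0.7, -2.0]
grip_width: 0.058
t 7.2 q [-0.02  0.38  1.65  1.42  1.3  -0.52] ee [0.5761 0.1927 0.3364] F [-0.5  0.7 -2. ] w 0.058
ik [[-0.73  0.64  1.62  1.5   1.79 -0.68]]
rot shares [-4.85  4.54  1.81] shift shares [-4.32  0.59 -9.24]
```

```bash
python3 -m pendant '[{"rx":-0.9,"ry":0.85,"rz":0.35,"tx":-0.1,"ty":0.1,"tz":-0.6,"grip":1},{"rx":-0.9,"ry":0.85,"rz":0.35,"tx":-0.1,"ty":0.1,"tz":-0.8,"grip":1},{"rx":-0.9,"ry":0.85,"rz":0.35,"tx":-0.1,"ty":0.1,"tz":-1,"grip":1},{"rx":-0.9,"ry":0.85,"rz":0.35,"tx":-0.1,"ty":0.1,"tz":-1,"grip":1},{"rx":-0.9,"ry":0.85,"rz":0.35,"tx":-0.1,"ty":0.1,"tz":-1,"grip":1},{"rx":-0.3,"ry":0.3,"rz":0,"tx":-0.2,"ty":0.1,"tz":-1,"grip":1}]'
python3 - <<'E'
from dump import *
tgt(60,5,0,[.575,-.14,.27])
E
```

```text
time_s: 7.7
ee_pos: [0.5178, -0.0171, 0.3193]
eef_rot: [-0.105, -1.472, -2.003]
force: [1.0, 0.4, -2.8]
grip_width: 0.0579
t 7.7 q [-0.45  0.34  1.93  1.7   1.56 -0.69] ee [ 0.5178 -0.0171  0.3193] F [ 1.   0.4 -2.8] w 0.0579
ik [[-0.73  0.64  1.62  1.5   1.79 -0.68]]
rot shares [ 0.21 -0.16 -0.13] shift shares [-0.99  2.84 -3.97]
```

```bash
python3 -m pendant '[{"rx":0.1,"ry":-0.1,"rz":0,"tx":-0.2,"ty":0.6,"tz":-0.9,"grip":1},{"rx":0.1,"ry":0,"rz":0,"tx":-0.2,"ty":0.65,"tz":-0.9,"grip":1},{"rx":0,"ry":0,"rz":0,"tx":-0.2,"ty":0.65,"tz":-0.9,"grip":1},{"rx":0,"ry":0,"rz":0,"tx":-0.2,"ty":0.65,"tz":-0.8,"grip":1},{"rx":0,"ry":0,"rz":0,"tx":-0.2,"ty":0.4,"tz":-0.5,"grip":1},{"rx":0,"ry":0,"rz":0,"tx":0,"ty":0,"tz":0,"grip":1}]'
python3 - <<'E'
from dump import *
tgt(60,5,0,[.575,-.14,.17])
import cv2
cam=ctrl.camera("scene");cv2.imwrite("pics/scene6.png",cam["pixels"])
cam=ctrl.camera("wrist");cv2.imwrite("pics/wrist6.png",cam["pixels"])
E
```

```text
time_s: 8.2
ee_pos: [0.5328, -0.2085, 0.2568]
eef_rot: [-0.262, -1.478, -1.844]
force: [-0.3, -0.0, -2.1]
grip_width: 0.0582
t 8.2 q [-0.74  0.64  1.63  1.51  1.78 -0.68] ee [ 0.5328 -0.2085  0.2568] F [-0.3 -0.  -2.1] w 0.0582
ik [[-0.73  0.82  1.61  1.47  1.78 -0.85]]
rot shares [ 0.18 -0.03 -0.33] shift shares [-2.34  0.11 -0.14]
```

View pics/scene6.png

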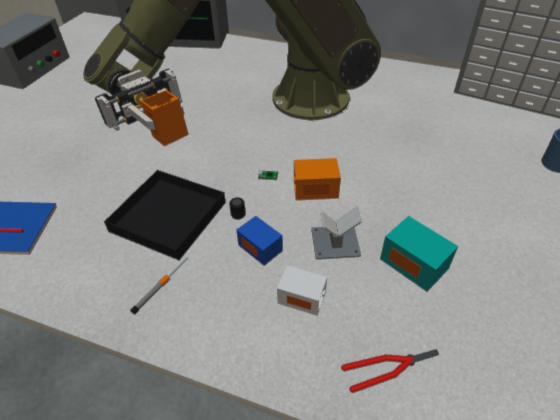

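View pics/wrist6.png

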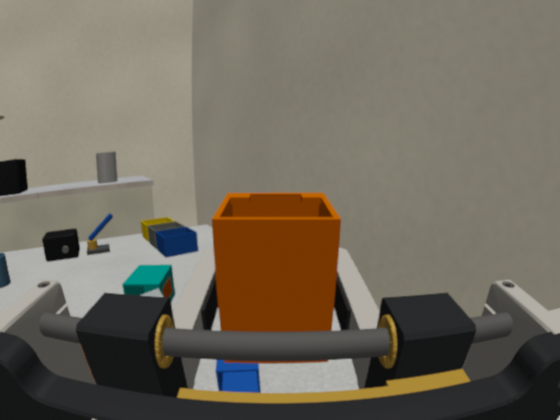

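Cup upright above the tray. Lower, then roll.

```bash
python3 -m pendant '[{"rx":0.1,"ry":0,"rz":-0.2,"tx":-0.5,"ty":0,"tz":-0.05,"grip":1},{"rx":0.05,"ry":0,"rz":-0.1,"tx":-0.7,"ty":0.05,"tz":-0.05,"grip":1},{"rx":0,"ry":0,"rz":0,"tx":-0.7,"ty":0.05,"tz":-0.05,"grip":1},{"rx":0,"ry":0,"rz":0,"tx":-0.4,"ty":0,"tz":0,"grip":1}]'
python3 -m pendant '[{"rx":0,"ry":0,"rz":1,"tx":0,"ty":0,"tz":0,"grip":1},{"rx":0,"ry":0,"rz":1,"tx":0,"ty":0,"tz":0,"grip":1},{"rx":0,"ry":0,"rz":1,"tx":0,"ty":0,"tz":0,"grip":1},{"rx":0,"ry":0,"rz":1,"tx":0,"ty":0,"tz":0,"grip":1},{"rx":0,"ry":0,"rz":1,"tx":0,"ty":0,"tz":0,"grip":1},{"rx":0,"ry":0,"rz":1,"tx":0,"ty":0,"tz":0,"grip":1},{"rx":0,"ry":0,"rz":1,"tx":0,"ty":0,"tz":0,"grip":1},{"rx":0,"ry":0,"rz":1,"tx":0,"ty":0,"tz":0,"grip":1}]'
python3 - <<'E'
from dump import *
tgt(60,5,90,[.575,-.14,.17])
E
```

```text
time_s: 8.63
ee_pos: [0.5369, -0.2005, 0.1675]
eef_rot: [0.07, -1.483, -2.16]
force: [-0.0, 0.8, -2.5]
grip_width: 0.0579
time_s: 9.3
ee_pos: [0.5361, -0.186, 0.1652]
eef_rot: [-1.418, -0.98, -0.635]
force: [0.3, 0.4, -2.8]
grip_width: 0.0577
t 9.3 q [-0.71  0.8   1.64  1.47  1.76 -0.28] ee [ 0.5361 -0.186   0.1652] F [ 0.3  0.4 -2.8] w 0.0577
ik [[-0.73  0.82  1.61  1.47  1.78  0.72]]
rot shares [-0.08  0.23 14.09] shift shares [ 0.14  0.22 -0.47]
```

```bash
python3 -m pendant '[{"rx":0,"ry":0,"rz":1,"tx":0,"ty":0,"tz":-0.1,"grip":1},{"rx":0,"ry":0,"rz":1,"tx":0,"ty":0,"tz":-0.1,"grip":1},{"rx":0,"ry":0,"rz":1,"tx":0,"ty":0,"tz":-0.1,"grip":1},{"rx":0,"ry":0,"rz":1,"tx":0,"ty":0,"tz":-0.1,"grip":1},{"rx":0,"ry":0,"rz":1,"tx":0,"ty":0,"tz":-0.1,"grip":1},{"rx":0,"ry":0,"rz":1,"tx":0,"ty":0,"tz":-0.1,"grip":1},{"rx":0,"ry":0,"rz":1,"tx":0,"ty":0,"tz":-0.1,"grip":1},{"rx":0,"ry":0,"rz":1,"tx":0,"ty":0,"tz":-0.1,"grip":1}]'
python3 - <<'E'
from dump import *
tgt(60,5,90,[.575,-.14,.17])
E
```

```text
time_s: 9.97
ee_pos: [0.5203, -0.2007, 0.1662]
eef_rot: [-1.482, -0.396, -0.528]
force: [0.5, -0.1, -2.6]
grip_width: 0.0577
t 9.97 q [-0.74  0.79  1.64  1.43  1.79  0.3 ] ee [ 0.5203 -0.2007  0.1662] F [ 0.5 -0.1 -2.6] w 0.0577
ik [[-0.73  0.82  1.61  1.47  1.78  0.72]]
rot shares [-0.    0.43  5.65] shift shares [0.36 0.24 0.04]
```

```bash
python3 -m pendant '[{"rx":0,"ry":0.05,"rz":1,"tx":0.05,"ty":0.05,"tz":-0.05,"grip":1},{"rx":0,"ry":0.05,"rz":1,"tx":0.05,"ty":0.05,"tz":-0.05,"grip":1},{"rx":0,"ry":0.05,"rz":1,"tx":0.05,"ty":0.05,"tz":-0.05,"grip":1},{"rx":0,"ry":0.05,"rz":1,"tx":0.05,"ty":0,"tz":-0.05,"grip":1},{"rx":0,"ry":0.05,"rz":1,"tx":0.05,"ty":0,"tz":-0.05,"grip":1},{"rx":0,"ry":0,"rz":1,"tx":0,"ty":0,"tz":-0.05,"grip":1},{"rx":0,"ry":0,"rz":1,"tx":0,"ty":0,"tz":-0.05,"grip":1},{"rx":0,"ry":0,"rz":1,"tx":0,"ty":0,"tz":-0.05,"grip":1}]'
python3 - <<'E'
from dump import *
tgt(60,5,180,[.575,-.14,.17])
E
```

```text
time_s: 10.63
ee_pos: [0.5232, -0.2078, 0.1652]
eef_rot: [-1.488, 0.191, -0.484]
force: [-0.2, 0.2, -3.2]
grip_width: 0.0583
t 10.63 q [-0.75  0.8   1.63  1.44  1.8   0.9 ] ee [ 0.5232 -0.2078  0.1652] F [-0.2  0.2 -3.2] w 0.0583
ik [[-0.73  0.82  1.61  1.47  1.78  2.29]]
rot shares [ 0.33  0.16 19.72] shift shares [0.28 0.01 0.16]
```

```bash
python3 -m pendant '[{"rx":0,"ry":0,"rz":1,"tx":0.05,"ty":0,"tz":-0.03,"grip":1},{"rx":0,"ry":0,"rz":1,"tx":0.05,"ty":0,"tz":-0.03,"grip":1},{"rx":0,"ry":0,"rz":1,"tx":0.05,"ty":0,"tz":-0.03,"grip":1},{"rx":0,"ry":0,"rz":1,"tx":0,"ty":0,"tz":-0.03,"grip":1},{"rx":0,"ry":0,"rz":1,"tx":0,"ty":0,"tz":-0.03,"grip":1},{"rx":0,"ry":0,"rz":1,"tx":0,"ty":0,"tz":-0.03,"grip":1},{"rx":0,"ry":0,"rz":1,"tx":0,"ty":0,"tz":-0.03,"grip":1},{"rx":0,"ry":0,"rz":1,"tx":0,"ty":0,"tz":-0.03,"grip":1}]'
python3 - <<'E'
from dump import *
tgt(60,5,180,[.575,-.14,.17])
import cv2
a=ctrl.camera("scene")["pixels"][0:280,0:280];b=ctrl.camera("top")["pixels"][100:300,300:500]
cv2.imwrite("pics/d1.png",cv2.hconcat([cv2.resize(a,(400,400)),cv2.resize(b,(400,400))]))
E
```

```text
time_s: 11.3
ee_pos: [0.5242, -0.206, 0.1668]
eef_rot: [-1.46, 0.776, -0.41]
force: [0.6, -0.0, -1.7]
grip_width: 0.0582
t 11.3 q [-0.74  0.8   1.62  1.43  1.8   1.49] ee [ 0.5242 -0.206   0.1668] F [ 0.6 -0.  -1.7] w 0.0582
ik [[-0.73  0.82  1.61  1.47  1.78  2.29]]
rot shares [ 0.53  0.09 11.29] shift shares [ 0.27 -0.13  0.1 ]
```

View pics/d1.png

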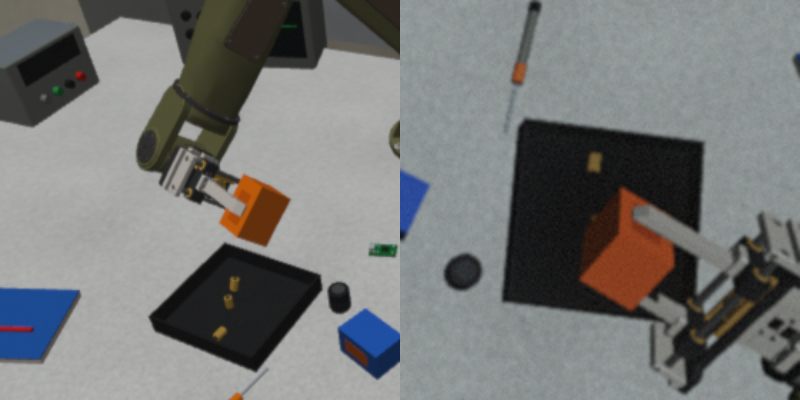

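Three brass pieces are visible in the tray at crop (234,283), (228,300), (220,333). Finish upending and give a short sideways shake to be sure.

```bash
python3 -m pendant '[{"rx":0.05,"ry":0,"rz":1,"tx":0.03,"ty":0,"tz":0,"grip":1},{"rx":0.05,"ry":0,"rz":1,"tx":0.03,"ty":0,"tz":0,"grip":1},{"rx":0.05,"ry":0,"rz":1,"tx":0.03,"ty":0,"tz":0,"grip":1},{"rx":0.05,"ry":0,"rz":1,"tx":0,"ty":0,"tz":0,"grip":1},{"rx":0.05,"ry":0,"rz":1,"tx":0,"ty":0,"tz":0,"grip":1},{"rx":0.05,"ry":0,"rz":1,"tx":0,"ty":0,"tz":0,"grip":1},{"rx":0.05,"ry":0,"rz":1,"tx":0,"ty":0,"tz":0,"grip":1},{"rx":0.05,"ry":0,"rz":1,"tx":0,"ty":0,"tz":0,"grip":1}]'
python3 -m pendant '[{"rx":0,"ry":0,"rz":1,"tx":0,"ty":0,"tz":0,"grip":1},{"rx":0,"ry":0,"rz":1,"tx":0,"ty":0,"tz":0,"grip":1},{"rx":0,"ry":0,"rz":0.8,"tx":0,"ty":0.5,"tz":0,"grip":1},{"rx":0,"ry":0,"rz":0,"tx":0,"ty":-0.6,"tz":0,"grip":1},{"rx":0,"ry":0,"rz":0,"tx":0,"ty":0.6,"tz":0,"grip":1},{"rx":0,"ry":0,"rz":0,"tx":0,"ty":-0.6,"tz":0,"grip":1},{"rx":0,"ry":0,"rz":0,"tx":0,"ty":0.6,"tz":0,"grip":1},{"rx":0,"ry":0,"rz":0,"tx":0,"ty":0,"tz":0,"grip":1}]'
python3 - <<'E'
from dump import *
tgt(60,5,180,[.575,-.14,.17])
import cv2
a=ctrl.camera("scene")["pixels"][0:280,0:280];b=ctrl.camera("top")["pixels"][100:300,300:500]
cv2.imwrite("pics/d2.png",cv2.hconcat([cv2.resize(a,(400,400)),cv2.resize(b,(400,400))]))
cv2.imwrite("pics/wrist7.png",ctrl.camera("wrist")["pixels"])
E
```

```text
time_s: 12.07
ee_pos: [0.527, -0.1991, 0.1668]
eef_rot: [-1.195, 1.319, -0.141]
force: [-0.0, 0.1, -1.3]
grip_width: 0.0577
time_s: 12.73
ee_pos: [0.5053, -0.1778, 0.1628]
eef_rot: [-0.331, 1.472, 0.737]
force: [-0.5, 0.2, -1.4]
grip_width: 0.0579
t 12.73 q [-0.73  0.77  1.72  1.44  1.78  2.19] ee [ 0.5053 -0.1778  0.1628] F [-0.5  0.2 -1.4] w 0.0579
ik [[-0.73  0.82  1.61  1.47  1.78  2.29]]
rot shares [0.32 0.09 0.43] shift shares [-0.   -1.03 -0.27]
```

View pics/d2.png

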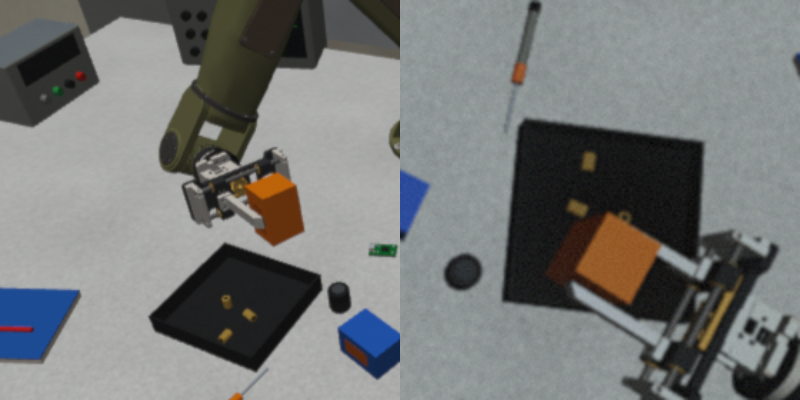

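View pics/wrist7.png

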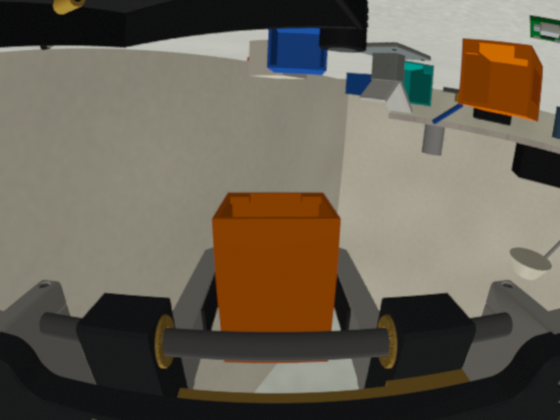

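All three spacers lie in the tray — top crop (589,161), (577,208), (624,217) — and the cup looks unslipped in the wrist view. Lift, roll back.

```bash
python3 -m pendant '[{"rx":0,"ry":0,"rz":0,"tx":-0.7,"ty":0,"tz":0,"grip":1},{"rx":0,"ry":0,"rz":0,"tx":-0.9,"ty":0,"tz":0,"grip":1},{"rx":0,"ry":0,"rz":0,"tx":-0.9,"ty":0,"tz":0,"grip":1},{"rx":0,"ry":0,"rz":-1,"tx":-0.5,"ty":0,"tz":0,"grip":1},{"rx":0,"ry":0,"rz":-1,"tx":0,"ty":0,"tz":0,"grip":1},{"rx":0,"ry":0,"rz":-1,"tx":0,"ty":0,"tz":0,"grip":1},{"rx":0,"ry":0,"rz":-1,"tx":0,"ty":0,"tz":0,"grip":1},{"rx":0,"ry":0,"rz":-1,"tx":0,"ty":0,"tz":0,"grip":1}]'
python3 -m pendant '[{"rx":0,"ry":0,"rz":-1,"tx":0,"ty":0,"tz":0,"grip":1},{"rx":0,"ry":0,"rz":-1,"tx":0,"ty":0,"tz":0,"grip":1},{"rx":0,"ry":0,"rz":-1,"tx":0,"ty":0,"tz":0,"grip":1},{"rx":0,"ry":0,"rz":-1,"tx":0,"ty":0,"tz":0,"grip":1},{"rx":0,"ry":0,"rz":-1,"tx":0,"ty":0,"tz":0,"grip":1},{"rx":0,"ry":0,"rz":-1,"tx":0,"ty":0,"tz":0,"grip":1},{"rx":0,"ry":0,"rz":-1,"tx":0,"ty":0,"tz":0,"grip":1},{"rx":0,"ry":0,"rz":-1,"tx":0,"ty":0,"tz":0,"grip":1}]'
python3 -m pendant '[{"rx":0,"ry":0,"rz":-1,"tx":0,"ty":0,"tz":0,"grip":1},{"rx":0,"ry":0,"rz":-1,"tx":0,"ty":0,"tz":0,"grip":1},{"rx":0,"ry":0,"rz":-1,"tx":0,"ty":0,"tz":0,"grip":1},{"rx":0,"ry":0,"rz":-1,"tx":0,"ty":0,"tz":0,"grip":1},{"rx":0,"ry":0,"rz":-1,"tx":0,"ty":0,"tz":0,"grip":1},{"rx":0,"ry":0,"rz":-1,"tx":0,"ty":0,"tz":0,"grip":1},{"rx":0,"ry":0,"rz":-1,"tx":0,"ty":0,"tz":0,"grip":1},{"rx":0,"ry":0,"rz":-1,"tx":0,"ty":0,"tz":0,"grip":1}]'
python3 - <<'E'
from dump import *
tgt(60,5,0,[.575,-.14,.28])
E
```

```text
time_s: 13.55
ee_pos: [0.4998, -0.1859, 0.2932]
eef_rot: [-1.352, 1.144, -0.298]
force: [0.3, 0.4, -1.3]
grip_width: 0.058
time_s: 14.22
ee_pos: [0.501, -0.1834, 0.296]
eef_rot: [-1.467, 0.546, -0.44]
force: [0.2, -0.4, -0.8]
grip_width: 0.0581
time_s: 14.88
ee_pos: [0.5021, -0.181, 0.2984]
eef_rot: [-1.483, -0.055, -0.495]
force: [-0.4, 0.6, -1.5]
grip_width: 0.0578
t 14.88 q [-0.74  0.51  1.72  1.49  1.82  0.85] ee [ 0.5021 -0.181   0.2984] F [-0.4  0.6 -1.5] w 0.0578
ik [[-0.73  0.62  1.62  1.51  1.79 -0.66]]
rot shares [ -0.39   0.36 -21.76] shift shares [ 1.02  0.67 -0.23]
```

```bash
cat > seat.py <<'E'
from rem import *
SP=np.array([.580,.1941,.160]);SR=R.from_euler('xyz',[3.131,-.783,1.984]).as_matrix()
def seat(up=0.):
    z=SR[:,2];rem(SP+.078*z+np.array([0,0,up]),z,SR[:,0])
E
python3 -m pendant '[{"rx":0,"ry":0,"rz":-1,"tx":0,"ty":0,"tz":0,"grip":1},{"rx":0,"ry":0,"rz":-1,"tx":0,"ty":0,"tz":0,"grip":1},{"rx":0,"ry":0,"rz":-1,"tx":0,"ty":0,"tz":0,"grip":1},{"rx":0,"ry":0,"rz":-1,"tx":0,"ty":0,"tz":0,"grip":1},{"rx":0,"ry":0,"rz":-1,"tx":0,"ty":0,"tz":0,"grip":1},{"rx":0,"ry":0,"rz":-1,"tx":0,"ty":0,"tz":0,"grip":1},{"rx":0,"ry":0,"rz":-1,"tx":0,"ty":0,"tz":0,"grip":1},{"rx":0,"ry":0,"rz":-1,"tx":0,"ty":0,"tz":0,"grip":1}]'
python3 -m pendant '[{"rx":0,"ry":0,"rz":-1,"tx":0,"ty":0,"tz":0,"grip":1},{"rx":0,"ry":0,"rz":-1,"tx":0,"ty":0,"tz":0,"grip":1},{"rx":0,"ry":0,"rz":-1,"tx":0,"ty":0,"tz":0,"grip":1},{"rx":0,"ry":0,"rz":-1,"tx":0,"ty":0,"tz":0,"grip":1},{"rx":0,"ry":0,"rz":-1,"tx":0,"ty":0,"tz":0,"grip":1},{"rx":0,"ry":0,"rz":-1,"tx":0,"ty":0,"tz":0,"grip":1},{"rx":0,"ry":0,"rz":-1,"tx":0,"ty":0,"tz":0,"grip":1},{"rx":0,"ry":0,"rz":-1,"tx":0,"ty":0,"tz":0,"grip":1}]'
python3 -c "
from seat import *
seat(.15)"
```

```text
time_s: 15.55
ee_pos: [0.5032, -0.1785, 0.3007]
eef_rot: [-1.462, -0.655, -0.552]
force: [1.0, -0.3, -0.7]
grip_width: 0.0579
time_s: 16.22
ee_pos: [0.5043, -0.176, 0.303]
eef_rot: [-1.298, -1.25, -0.741]
force: [0.7, 0.9, -1.0]
grip_width: 0.0578
t 16.22 q [-0.73  0.5   1.72  1.49  1.82 -0.34] ee [ 0.5043 -0.176   0.303 ] F [ 0.7  0.9 -1. ] w 0.0578
ik [[ 0.07  0.52  1.32  0.73  1.6  -0.43]]
rot shares [ 10.45 -13.52  -8.51] shift shares [-1.36 -2.31  9.06]
```

```bash
python3 -m pendant '[{"rx":0.78,"ry":-1,"rz":-0.63,"tx":-0.1,"ty":-0.2,"tz":0.6,"grip":1},{"rx":0.78,"ry":-1,"rz":-0.63,"tx":0,"ty":-0.2,"tz":0.7,"grip":1},{"rx":0.78,"ry":-1,"rz":-0.63,"tx":0.1,"ty":-0.2,"tz":0.7,"grip":1},{"rx":0.78,"ry":-1,"rz":-0.63,"tx":0.2,"ty":-0.2,"tz":0.7,"grip":1},{"rx":0.78,"ry":-1,"rz":-0.63,"tx":0.3,"ty":-0.2,"tz":0.7,"grip":1}]'
python3 -c "
from seat import *
seat(.15)"
```

```text
time_s: 16.63
ee_pos: [0.5156, -0.0318, 0.326]
eef_rot: [-2.751, -1.339, 1.029]
force: [0.1, 0.3, -1.6]
grip_width: 0.0578
t 16.63 q [-0.45  0.38  1.7   1.23  1.73 -0.48] ee [ 0.5156 -0.0318  0.326 ] F [ 0.1  0.3 -1.6] w 0.0578
ik [[ 0.07  0.52  1.32  0.73  1.6  -0.43]]
rot shares [ 6.57 -8.3  -5.14] shift shares [0.91 0.72 5.77]
```

```bash
python3 -m pendant '[{"rx":0.78,"ry":-1,"rz":-0.63,"tx":0.25,"ty":0.1,"tz":0.6,"grip":1},{"rx":0.78,"ry":-1,"rz":-0.63,"tx":0.3,"ty":0.1,"tz":0.6,"grip":1},{"rx":0.78,"ry":-1,"rz":-0.63,"tx":0.35,"ty":0.1,"tz":0.6,"grip":1},{"rx":0.78,"ry":-1,"rz":-0.63,"tx":0.4,"ty":0.1,"tz":0.6,"grip":1},{"rx":0.78,"ry":-1,"rz":-0.63,"tx":0.4,"ty":0.1,"tz":0.6,"grip":1},{"rx":0.78,"ry":-1,"rz":-0.63,"tx":0.4,"ty":0.1,"tz":0.6,"grip":1}]'
python3 -c "
from seat import *
seat(.15)"
```

```text
time_s: 17.13
ee_pos: [0.5369, 0.1423, 0.3524]
eef_rot: [3.079, -0.918, 1.887]
force: [0.8, -0.4, -0.5]
grip_width: 0.0578
t 17.13 q [-0.05  0.36  1.49  0.87  1.62 -0.44] ee [0.5369 0.1423 0.3524] F [ 0.8 -0.4 -0.5] w 0.0578
ik [[ 0.07  0.52  1.32  0.73  1.6  -0.43]]
rot shares [ 1.78 -1.89 -0.98] shift shares [-0.3   1.34  1.44]
```

```bash
python3 -m pendant '[{"rx":0.8,"ry":-0.9,"rz":-0.45,"tx":0,"ty":0.5,"tz":0.5,"grip":1},{"rx":0.8,"ry":-0.9,"rz":-0.45,"tx":0,"ty":0.5,"tz":0.5,"grip":1},{"rx":0,"ry":0,"rz":0,"tx":0,"ty":0.4,"tz":0.4,"grip":1},{"rx":0,"ry":0,"rz":0,"tx":0,"ty":0,"tz":0,"grip":1}]'
python3 -c "
from seat import *
seat(.10)"
```

```text
time_s: 17.47
ee_pos: [0.5767, 0.2113, 0.3205]
eef_rot: [3.109, -0.775, 2.01]
force: [-1.4, -0.2, -2.1]
grip_width: 0.0576
t 17.47 q [ 0.1   0.51  1.31  0.73  1.59 -0.41] ee [0.5767 0.2113 0.3205] F [-1.4 -0.2 -2.1] w 0.0576
ik [[ 0.07  0.57  1.37  0.73  1.53 -0.49]]
rot shares [0.05 0.11 0.26] shift shares [-1.36 -0.13  0.78]
```

```bash
python3 -m pendant '[{"rx":0.05,"ry":0.1,"rz":0.2,"tx":-0.6,"ty":-0.06,"tz":0.3,"grip":1},{"rx":0,"ry":0,"rz":0.05,"tx":-0.6,"ty":-0.06,"tz":0.3,"grip":1},{"rx":0,"ry":0,"rz":0,"tx":-0.2,"ty":0,"tz":0.1,"grip":1},{"rx":0,"ry":0,"rz":0,"tx":0,"ty":0,"tz":0,"grip":1}]'
python3 -c "
from seat import *
seat(.04)"
```

```text
time_s: 17.8
ee_pos: [0.5808, 0.1933, 0.2612]
eef_rot: [3.122, -0.783, 1.998]
force: [-0.1, 0.2, -0.8]
grip_width: 0.0578
t 17.8 q [ 0.07  0.57  1.36  0.73  1.54 -0.5 ] ee [0.5808 0.1933 0.2612] F [-0.1  0.2 -0.8] w 0.0578
ik [[ 0.07  0.63  1.41  0.74  1.45 -0.57]]
rot shares [-0.01 -0.    0.15] shift shares [-1.06 -0.03  1.1 ]
```

```bash
python3 -m pendant '[{"rx":0,"ry":0,"rz":0.12,"tx":-0.4,"ty":0,"tz":0.4,"grip":1},{"rx":0,"ry":0,"rz":0.03,"tx":-0.4,"ty":0,"tz":0.4,"grip":1},{"rx":0,"ry":0,"rz":0,"tx":-0.3,"ty":0,"tz":0.3,"grip":1},{"rx":0,"ry":0,"rz":0,"tx":0,"ty":0,"tz":0,"grip":1}]'
python3 - <<'E'
from seat import *
seat(0)
import cv2
a=ctrl.camera("scene")["pixels"][130:290,250:410];b=ctrl.camera("wrist")["pixels"]
cv2.imwrite("pics/e1.png",cv2.hconcat([cv2.resize(a,(400,400)),cv2.resize(b,(400,400))]))
E
```

```text
time_s: 18.13
ee_pos: [0.5826, 0.1933, 0.2025]
eef_rot: [3.121, -0.782, 1.991]
force: [-0.2, -0.8, -1.6]
grip_width: 0.058
t 18.13 q [ 0.07  0.63  1.4   0.74  1.45 -0.57] ee [0.5826 0.1933 0.2025] F [-0.2 -0.8 -1.6] w 0.058
ik [[ 0.07  0.69  1.42  0.75  1.4  -0.61]]
rot shares [0.07 0.01 0.07] shift shares [-0.72 -0.07  0.78]
```

View pics/e1.png

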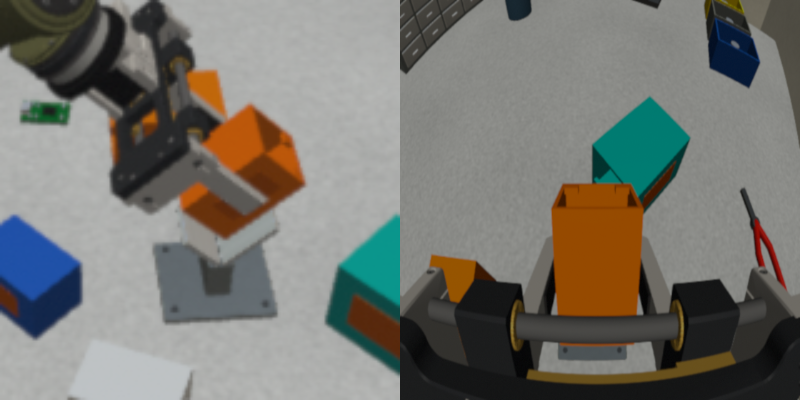

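The cup hovers ~42 mm over the V, correctly oriented (lip on the lower side). Lower, gently at the end.

```bash
python3 -m pendant '[{"rx":0.06,"ry":0,"rz":0.06,"tx":-0.3,"ty":-0.05,"tz":0.32,"grip":1},{"rx":0,"ry":0,"rz":0,"tx":-0.2,"ty":-0.02,"tz":0.24,"grip":1},{"rx":0,"ry":0,"rz":0,"tx":-0.1,"ty":0,"tz":0.12,"grip":1},{"rx":0,"ry":0,"rz":0,"tx":0,"ty":0,"tz":0,"grip":1}]'
python3 -c "
from seat import *
seat(0)"
```

```text
time_s: 18.57
ee_pos: [0.5812, 0.1949, 0.1701]
eef_rot: [3.117, -0.78, 1.994]
force: [-0.2, -0.8, 0.1]
grip_width: 0.0577
t 18.57 q [ 0.07  0.67  1.42  0.74  1.4  -0.61] ee [0.5812 0.1949 0.1701] F [-0.2 -0.8  0.1] w 0.0577
ik [[ 0.07  0.69  1.42  0.75  1.4  -0.61]]
rot shares [0.1  0.05 0.11] shift shares [-0.18 -0.04  0.17]
```

```bash
python3 -m pendant '[{"rx":0.1,"ry":0.05,"rz":0.1,"tx":-0.1,"ty":-0.03,"tz":0.1,"grip":1},{"rx":0,"ry":0,"rz":0,"tx":-0.06,"ty":0,"tz":0.06,"grip":1},{"rx":0,"ry":0,"rz":0,"tx":0,"ty":0,"tz":0,"grip":1}]'
python3 -c "
from seat import *
seat(0)"
```

```text
time_s: 18.82
ee_pos: [0.5803, 0.1945, 0.1603]
eef_rot: [3.132, -0.784, 1.984]
force: [0.9, 0.6, -1.6]
grip_width: 0.0579
t 18.82 q [ 0.07  0.69  1.42  0.75  1.4  -0.61] ee [0.5803 0.1945 0.1603] F [ 0.9  0.6 -1.6] w 0.0579
ik [[ 0.07  0.69  1.42  0.75  1.4  -0.61]]
rot shares [-0.01 -0.01 -0.  ] shift shares [-0.01 -0.01  0.  ]
```

```bash
python3 -m pendant '[{"rx":0,"ry":0,"rz":0,"tx":-0.02,"ty":0,"tz":0.02,"grip":1},{"rx":0,"ry":0,"rz":0,"tx":0,"ty":0,"tz":0,"grip":1}]'
python3 - <<'E'
from seat import *
seat(0)
import cv2
a=ctrl.camera("scene")["pixels"][130:290,250:410];b=ctrl.camera("wrist")["pixels"]
cv2.imwrite("pics/e2.png",cv2.hconcat([cv2.resize(a,(400,400)),cv2.resize(b,(400,400))]))
E
```

```text
time_s: 18.98
ee_pos: [0.5807, 0.1943, 0.1604]
eef_rot: [3.13, -0.784, 1.985]
force: [0.0, -0.4, -1.6]
grip_width: 0.0579
t 18.98 q [ 0.07  0.69  1.42  0.75  1.4  -0.61] ee [0.5807 0.1943 0.1604] F [ 0.  -0.4 -1.6] w 0.0579
ik [[ 0.07  0.69  1.42  0.75  1.4  -0.61]]
rot shares [ 0.01 -0.02  0.01] shift shares [-0.   -0.02  0.01]
```

View pics/e2.png

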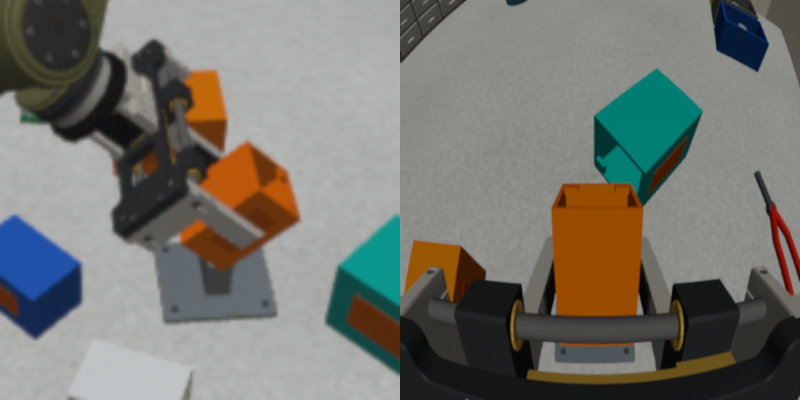

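```bash
python3 -m pendant '[{"rx":0,"ry":0,"rz":0,"tx":-0.04,"ty":0,"tz":0.04,"grip":1}]'; python3 -m pendant '[{"rx":0,"ry":0,"rz":0,"tx":-0.02,"ty":0,"tz":0.02,"grip":1}]'
```

```text
time_s: 19.17
ee_pos: [0.5808, 0.1943, 0.1597]
eef_rot: [3.128, -0.785, 1.987]
force: [-8.0, -10.3, 29.5]
grip_width: 0.0578
time_s: 19.25
ee_pos: [0.5808, 0.1943, 0.1598]
eef_rot: [3.127, -0.786, 1.989]
force: [-3.8, -2.9, 6.9]
grip_width: 0.058
```

Firm contact felt – seated. Release.

```bash
python3 -m pendant '[{"rx":0,"ry":0,"rz":0,"tx":0,"ty":0,"tz":0,"grip":1},{"rx":0,"ry":0,"rz":0,"tx":0,"ty":0,"tz":0,"grip":1}]' 5; python3 -m pendant '[{"rx":0,"ry":0,"rz":0,"tx":0,"ty":0,"tz":0,"grip":-1},{"rx":0,"ry":0,"rz":0,"tx":0,"ty":0,"tz":0,"grip":-1},{"rx":0,"ry":0,"rz":0,"tx":0,"ty":0,"tz":0,"grip":-1},{"rx":0,"ry":0,"rz":0,"tx":0,"ty":0,"tz":0,"grip":-1},{"rx":0,"ry":0,"rz":0,"tx":0,"ty":0,"tz":0,"grip":-1},{"rx":0,"ry":0,"rz":0,"tx":0,"ty":0,"tz":0,"grip":-1}]'
python3 - <<'E'
from seat import *
seat(0)
import cv2
a=ctrl.camera("scene")["pixels"][130:290,250:410];b=ctrl.camera("wrist")["pixels"]
cv2.imwrite("pics/e3.png",cv2.hconcat([cv2.resize(a,(400,400)),cv2.resize(b,(400,400))]))
E
```

```text
time_s: 19.42
ee_pos: [0.581, 0.1943, 0.1602]
eef_rot: [3.126, -0.786, 1.99]
force: [0.2, -0.1, -0.7]
grip_width: 0.0576
time_s: 19.92
ee_pos: [0.581, 0.1946, 0.1599]
eef_rot: [3.126, -0.786, 1.99]
force: [-0.3, 0.2, -0.3]
grip_width: 0.0925
t 19.92 q [ 0.07  0.69  1.42  0.75  1.4  -0.62] ee [0.581  0.1946 0.1599] F [-0.3  0.2 -0.3] w 0.0925
ik [[ 0.07  0.69  1.42  0.75  1.4  -0.61]]
rot shares [ 0.01 -0.05  0.06] shift shares [-0.   -0.03 -0.  ]
```

View pics/e3.png

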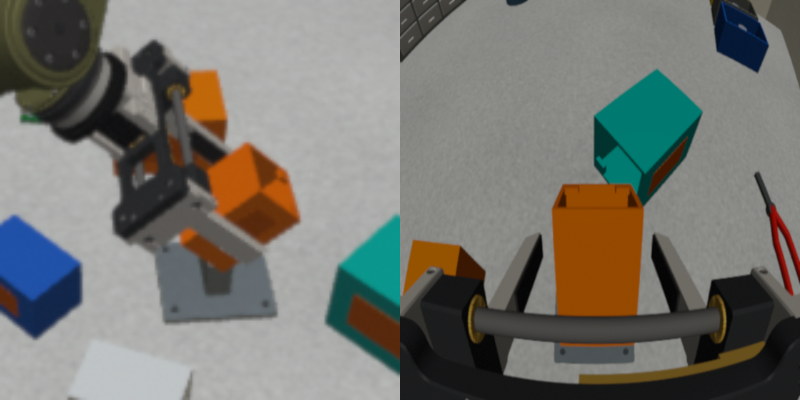

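The cup sits in the stand and the fingers are clear on both sides. Back off along −z.

```bash
python3 -m pendant '[{"rx":0,"ry":0,"rz":0,"tx":0,"ty":0,"tz":-0.3,"grip":-1},{"rx":0,"ry":0,"rz":0,"tx":0,"ty":0,"tz":-0.5,"grip":-1},{"rx":0,"ry":0,"rz":0,"tx":0,"ty":0,"tz":-0.7,"grip":-1},{"rx":0,"ry":0,"rz":0,"tx":0,"ty":0,"tz":-0.8,"grip":-1},{"rx":0,"ry":0,"rz":0,"tx":0,"ty":0,"tz":-0.8,"grip":-1},{"rx":0,"ry":0,"rz":0,"tx":0,"ty":0,"tz":-0.8,"grip":-1},{"rx":0,"ry":0,"rz":0,"tx":0,"ty":0,"tz":-0.8,"grip":-1},{"rx":0,"ry":0,"rz":0,"tx":0,"ty":0,"tz":0,"grip":-1}]'
python3 - <<'E'
from seat import *
seat(0)
import cv2
a=ctrl.camera("scene")["pixels"];b=ctrl.camera("top")["pixels"]
cv2.imwrite("pics/f1.png",cv2.vconcat([a[100:400,:],b[80:340,:]]))
t0=cv2.imread("pics/top0.png");s0=cv2.imread("pics/scene0.png")
a0=cv2.resize(s0[175:265,295:395],None,fx=4,fy=4);a1=cv2.resize(a[175:265,295:395],None,fx=4,fy=4)
cv2.imwrite("pics/f2.png",cv2.hconcat([a0,a1]))
E
```

```text
time_s: 20.68
ee_pos: [0.6341, 0.0634, 0.3022]
eef_rot: [3.131, -0.783, 1.988]
force: [0.5, -0.0, 1.5]
grip_width: 0.0938
t 20.68 q [-0.13  0.64  1.14  0.67  1.77 -0.54] ee [0.6341 0.0634 0.3022] F [ 0.5 -0.   1.5] w 0.0938
ik [[ 0.07  0.69  1.42  0.75  1.4  -0.61]]
rot shares [-0.03 -0.01  0.04] shift shares [-0.01  0.03  5.01]
```

View pics/f1.png

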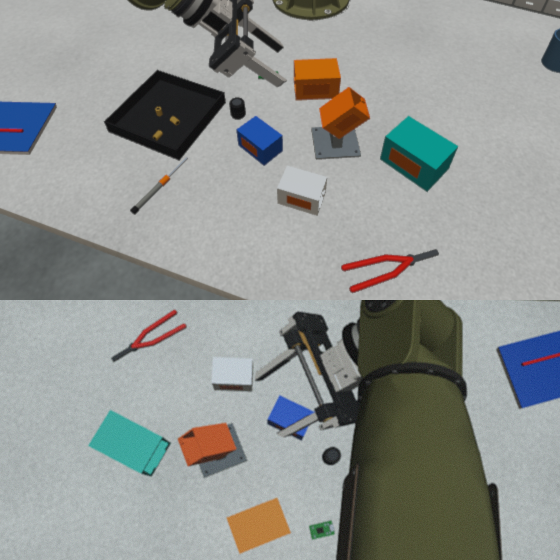

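View pics/f2.png

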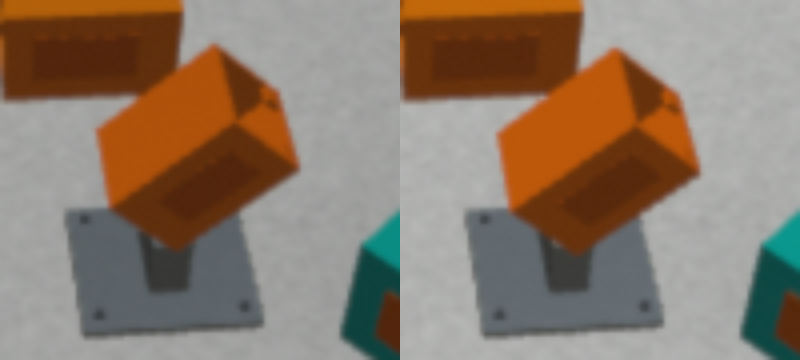

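Before/after crops match within about 1 px: the cup is seated mouth up, lip low. The tray holds three spacers (scene ~(158,211), (173,220), (157,234)), and the bystanders look unmoved. Handing in.

Run:
```python
from station import ctrl
import numpy as np
print(ctrl.hand_in()); o=ctrl.get_obs();print(o["time_s"],np.round(o["joint_vel"],3))
```

```text
the job is handed in; nothing more can be done
None
the job is handed in; nothing more can be done
```

The job is done and handed in at about 21 s on the robot's clock, well under the 72 s limit. No verdict was reported.

- **Emptying:** I gripped the orange cup by its dark panels, lifted it out and rolled it over above the tray. All three spacers were already out before it was fully upside down. I finished upending it and gave a short sideways shake as well. The pictures taken then and at the end both show three spacers in the tray.
- **Cup back in the stand:** I lowered it to the pose where I had gripped it until it touched, about 30 N at the wrist for a moment, then let go and backed off about 200 mm. Before and after scene pictures match to about 1 pixel (roughly 1–2 mm), with the mouth up and the lip on the lower side.
- **Bystanders:** The housing, and as far as they can be seen the screwdriver and the circuit board, are where they started in the last pictures. In those, the arm hid the screwdriver from the top camera and most of the board from the scene camera, so each of those two was checked in one view only.

No check failed. The inside of the cup was not viewed directly after emptying; that it is empty rests on the three spacers seen in the tray and the lower weight on the wrist.

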